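# Gauge the bushings and tag the rejects

## Robot

A 6-joint arm with a two-finger parallel gripper is mounted at the origin on the work surface. World frame = base frame: x ahead of the robot, y to its left, z up, the work surface at z = 0. Lengths are in m, angles in degrees, forces in N, time in s.
With the tool pointing down it reaches from about 0.375 to 0.9 m from the base axis. Payload 3.1 kg.
Tool frame: the origin (TCP) lies at the very end of the fingers, on their centre line; the grasp point (between the pads) lies behind it (bot.grip_depth is the z of the grasp point in the tool frame, in m); z points along the fingers, y is the direction in which the jaws open and shut (so a half turn about z gives the same grasp; the last joint's range is limited). The gripper opens to 87 mm and grips with 3 to 60 N. Pads are 19 mm wide; open, the fingers measure 117 mm over their backs; the gripper's body (75 mm by 190 mm) begins 51 mm behind the grasp point.
Start: joints at [60.017, 30.224, 82.088, -0, 67.689, -10.227], TCP at [0.211, 0.588, 0.223] pointing down, gripper open.
Joint ranges: [-176.69, 176.69], [-43.24, 126.21], [12.49, 139.97], [-82, 262], [0, 151.66], [-163.58, 163.58]. Speed limits (degrees/s): [159.86, 159.86, 180, 180, 180, 180].

## Interface

Orientations are given as a 3x3 rotation matrix whose columns are the frame's x, y, z axes.
In Python, from rig import bot, vision gives the robot as it stands. The module is installed in compiled form; this text tells all that it offers.
- The arm moves only by the shell command python3 -m jog 'ROWS'. ROWS is JSON, a list of rows, each a list of 3 entries, a list of its own where there are three numbers: the shift along the tool's x, y, z in mm, then the turn, a rotation vector about the tool's x, y, z in degrees, then the closure, from 0 (fully open) to 1 (shut). In form: [[[dx, dy, dz], [wx, wy, wz], fingers], ...]. A call has 1 to 12 rows; each row is the pose to reach, as a shift and turn from the pose commanded when the call began, along the tool's axes at that moment; what a row does not reach only later rows make up. A row lasts 1/12 s, in which the tool goes at most 41.7 mm and 7.16 degrees, less where a joint would pass 70% of its speed; a pose out of reach is approached as far as the arm can. A call with a gripper value outside its range is refused whole. The fingers move at their own pace and stop on an object; the grip force is fixed at half the most. Time passes only in rows, so rows that repeat a pose let the fingers close. It gives the time, the measured TCP pose, the force and the opening at its end, in the units of the state.
- bot.read_state(): the state, without advancing time (a new reading comes with each control period).
- vision.capture(name): name is "scene" or "top" or "wrist"; returns the picture (384x512x3 uint8, red, green, blue); there is no depth.
- vision.camera_info(name): a dict with "intrinsics" (3x3 intrinsics, pixels), "dist" ([k1, k2, p1, p2, k3] as OpenCV has them; the pictures are not rectified), "camera_from_world" (4x4, takes a point from world to camera coordinates); the wrist camera has in their place "mount" (4x4, takes a point from camera to tool coordinates, whose origin is the TCP and whose axes are the flange's). Camera axes: x right, y up, looking along -z (the intrinsics and any distortion apply to the point x, -y, -z); pixel columns grow to the right and rows downward; lengths in m; the calibration is good to about 2 mm. A picture is of the moment at which its call begins: read the wrist's pose just before it. camera_info takes no time and is no camera call.
- bot.hand_in(): hands the job in, once; it reports no verdict.
The state is a dict: "time_s": time; "joint_positions": joint angles; "qvel": joint speeds; "tau": joint torques, N m; "position": TCP position; "tcp_rot": TCP orientation; "force": force on the tool from outside, world axes, zero at the start; "moment": the same for the moment, N m; "opening": opening from 0.0 (shut) to 1.0 (fully open).
Only numpy, scipy, OpenCV 4.12 (cv2) and the standard library are available. Lean on these libraries where they do the work, as an engineer would, in place of code of your own. Each camera call takes 0.05 s, during which the arm holds its last target. There are 200 camera calls.

## Task

Try each brass bushing, flange down, on the go gauge pin: stand those that slide fully home on the shoulder upright in the green tray, and those that stop part way upright in the red tray. Only when every bushing is sorted, saddle the red hold tag over the middle of the red tray's carrying bar so that it hangs there by itself. Leave the tools and other things on the bench where they are.

Things in the scene. Friction and masses are not known exactly. Their poses are not given: they have to be found in the camera images.
- bushing_1: brass bushing standing upright on its flange: flange 62 mm across, 8 mm thick; round barrel 46 mm across; 64 mm tall; 28 mm bore right through; 0.35 kg. Origin: centre of the underside, z up the bore. All look alike, but some hide a tight land in the bore, 22 mm across, 26 to 40 mm above the underside. Four or five of the six are present, some sound and some tight; the rest read None from the start
- bushing_2: another brass bushing, same shape, sizes and origin as bushing_1; sound or tight, or absent
- bushing_3: another brass bushing, same shape, sizes and origin as bushing_1; sound or tight, or absent
- bushing_4: another brass bushing, same shape, sizes and origin as bushing_1; sound or tight, or absent
- bushing_5: another brass bushing, same shape, sizes and origin as bushing_1; sound or tight, or absent
- bushing_6: another brass bushing, same shape, sizes and origin as bushing_1; sound or tight, or absent
- gauge: go gauge bolted down: blue base 110 x 110 x 16 mm, on it a dark round shoulder 72 mm across, 10 mm high; from that a bright upright pin 25 mm across rises 66 mm, its top 10 mm tapering to 16 mm. A sound bushing slides down until its flange rests on the shoulder; a tight one stops some 33 mm above it. Origin: centre of the underside
- gauge_shoulder (a point): centre of the shoulder's upper face, 26 mm above the bench, at the root of the pin
- gauge_tip (a point): top of the gauge pin, 92 mm above the bench
- green_tray: green steel tray fixed to the bench, 250 mm (its x) by 140 mm (its y), walls 28 mm high and 4 mm thick, floor 4 mm thick. Beyond its +x end, 145 mm from the centre, a 12 mm round carrying bar runs along its y, its top 131 mm above the bench, between two legs 148 mm apart. For sound bushings. Origin: centre of the underside
- green_tray_floor (a point): centre of the green tray's floor, 4 mm above the bench; its axes are the tray's
- red_tray: red steel tray fixed to the bench, 250 mm (its x) by 140 mm (its y), walls 28 mm high and 4 mm thick, floor 4 mm thick. Beyond its +x end, 145 mm from the centre, a 12 mm round carrying bar runs along its y, its top 131 mm above the bench, between two legs 148 mm apart. For tight bushings. Origin: centre of the underside
- red_tray_floor (a point): centre of the red tray's floor, 4 mm above the bench; its axes are the tray's
- red_tray_bar (a point): middle of the red tray's carrying bar, on the top of the bar; the bar runs along its y
- hold_tag: red hold tag with striped panels, of folded 3 mm sheet steel: an upside-down U standing like a tent, 100 mm long (its y), 40 mm thick outside (its x), 75 mm tall, 34 mm clear between its walls, open below and at the ends; 0.14 kg. Origin: centre of the footprint, z up
- hold_tag_fold (a point): middle of the underside of the tag's top web, 72 mm above its feet; this is what rests on a bar
- setup_block: plain steel setup block, 51 x 76 x 25 mm, lying flat near the gauge; a bystander, leave it alone
- hammer: hammer, 280 mm, lying on the bench ; a bystander, leave it alone
- tape_roll: roll of blue tape, 100 mm across, 45 mm high, lying flat; a bystander, leave it alone
- spray_can: spray can, 66 mm across, 190 mm tall; a bystander, leave it alone
- grease_jar: white grease jar, 84 mm across, 85 mm tall; a bystander, leave it alone
- drill: red and black cordless drill standing on its battery, about 220 mm tall; a bystander, leave it alone
Things that resemble listed ones, but are neither listed nor needed, are in the scene too. Leave any pink or purple look-alike of the bushing_6 alone.

How it is judged:
By the outcome, as a careful person would: the job done as asked, in the order asked, and still so for the second after the job is handed in, with the robot touching nothing.
Of bushing_1, bushing_2, bushing_3, bushing_4, bushing_5, bushing_6 only 4 to 5 are there at a start; the rules pass over those that are not, and their reading is None.
At some moment in a run one of bushing_1, bushing_2, bushing_3, bushing_4, bushing_5, bushing_6 may be knocked a few centimetres aside while the robot is not near it.
It also fails if it takes over 210 s, if anything falls off the work surface, if the arm or the gripper's body presses on something with over 40 N, if the wrist force passes 120 N, or if a joint passes its speed limit or range.

## Working session

There is one attempt and no reset: what is moved stays moved. The work goes in short steps, Python scripts to look and compute and a shell command to move; the robot and the scene stay as the last step left them, time stands still between calls to the robot, and variables do not carry over. Pictures are saved under pics/ and viewed, about 12 in all and at most 16, crops included, and the job is handed in when it is done.

```bash
mkdir -p pics
python3 - <<'E'
from rig import bot, vision
import cv2, numpy as np
np.set_printoptions(precision=4,suppress=True)
s=bot.read_state(); print(s['time_s'],s['position'],s['tcp_rot'],s['opening'],bot.grip_depth)
for n in("scene","top","wrist"):
    im=vision.capture(n); cv2.imwrite(f"pics/{n}0.png",cv2.resize(im[:,:,::-1],(800,600),interpolation=cv2.INTER_CUBIC))
    print(n,vision.camera_info(n))
E
```

```text
0.0 [0.2108 0.5876 0.2216] [[-0.9412  0.338  -0.0011]
 [ 0.338   0.9412 -0.0019]
 [ 0.0004 -0.0022 -1.    ]] 1.0022161710018727 -0.0187
scene {'intrinsics': array([[483.0706,   0.    , 252.1349],
       [  0.    , 483.0706, 192.2531],
       [  0.    ,   0.    ,   1.    ]]), 'dist': array([0.0704, 0.    , 0.    , 0.    , 0.    ]), 'camera_from_world': array([[ 0.5066,  0.8621,  0.0134, -0.222 ],
       [-0.5832,  0.3312,  0.7417,  0.1929],
       [ 0.635 , -0.3835,  0.6706, -2.0686],
       [ 0.    ,  0.    ,  0.    ,  1.    ]])}
top {'intrinsics': array([[470.2706,   0.    , 255.8093],
       [  0.    , 470.2706, 192.2128],
       [  0.    ,   0.    ,   1.    ]]), 'dist': array([0.027, 0.   , 0.   , 0.   , 0.   ]), 'camera_from_world': array([[-0.0229, -0.9997,  0.0039, -0.0117],
       [ 0.982 , -0.0217,  0.1876, -0.4769],
       [-0.1875,  0.0081,  0.9822, -1.8734],
       [ 0.    ,  0.    ,  0.    ,  1.    ]])}
wrist {'intrinsics': array([[315.7322,   0.    , 255.0183],
       [  0.    , 315.7322, 188.0956],
       [  0.    ,   0.    ,   1.    ]]), 'dist': array([-0.0086,  0.    ,  0.    ,  0.    ,  0.    ]), 'mount': array([[ 0.0003,  0.9542,  0.299 ,  0.0829],
       [ 1.    , -0.0005,  0.0006,  0.0001],
       [ 0.0007,  0.299 , -0.9542, -0.1626],
       [ 0.    ,  0.    ,  0.    ,  1.    ]])}
```

View pics/top0.png

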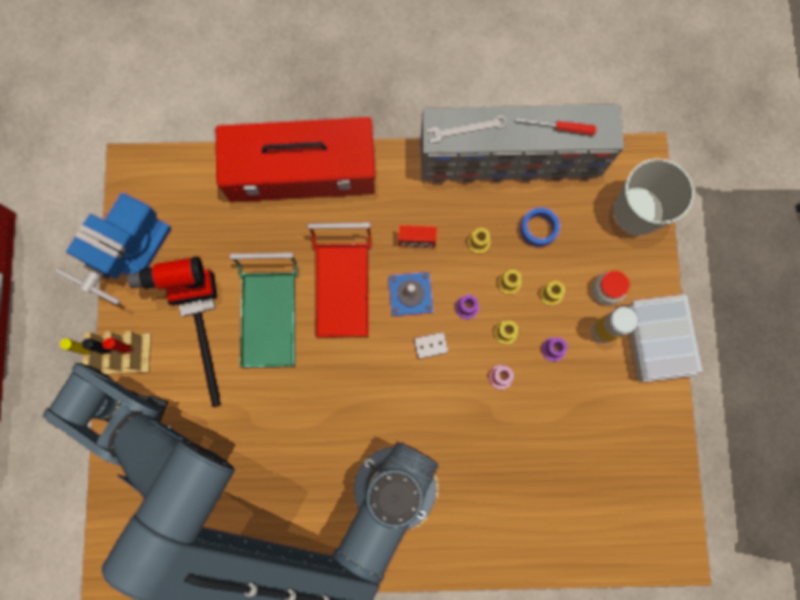

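View pics/scene0.png

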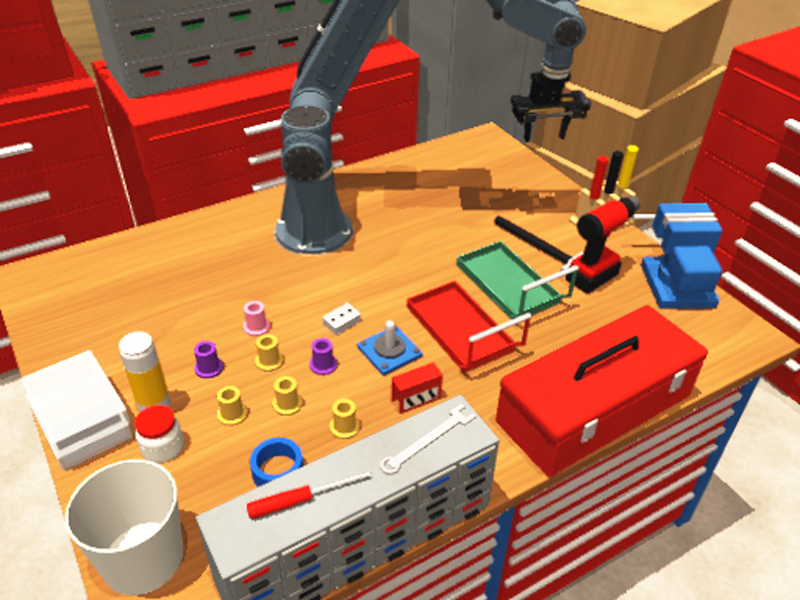

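The top view shows four brass bushings at (481,240), (511,281), (553,293) and (508,332). The purple ones at (468,306) and (556,348) and the pink one at (501,376) are look-alikes. The tag is at (417,237), the gauge at (411,293), and the red and green trays at (342,290) and (268,320). Next I measure them.

```bash
cat > h.py <<'E'
from rig import bot, vision
import cv2, numpy as np
np.set_printoptions(precision=4,suppress=True)
F=np.diag([1,-1,-1.])
class Cam:
    def __init__(s,n,img=True):
        st=bot.read_state(); i=vision.camera_info(n); s.K=i['intrinsics']; s.d=np.array(i['dist'])
        if n=='wrist':
            T=np.eye(4); T[:3,:3]=st['tcp_rot']; T[:3,3]=st['position']; s.T=T@i['mount']
        else: s.T=np.linalg.inv(i['camera_from_world'])
        if img: s.im=vision.capture(n); s.hsv=cv2.cvtColor(s.im,cv2.COLOR_RGB2HSV)
    def ray(s,px):
        u=cv2.undistortPoints(np.array(px,float).reshape(-1,1,2),s.K,s.d).reshape(-1,2)
        return s.T[:3,3],(np.c_[u,np.ones(len(u))]@F)@s.T[:3,:3].T
    def plane(s,px,z):
        o,d=s.ray(px); return o+d*((z-o[2])/d[:,2])[:,None]
    def proj(s,P):
        c=(np.atleast_2d(P)-s.T[:3,3])@s.T[:3,:3]@F
        return cv2.projectPoints(c,np.zeros(3),np.zeros(3),s.K,s.d)[0].reshape(-1,2)
    def blobs(s,lo,hi,amin=40):
        m=cv2.inRange(s.hsv,np.array(lo),np.array(hi))
        n,l,st,c=cv2.connectedComponentsWithStats(m)
        return [(c[k],st[k],l==k) for k in range(1,n) if st[k,4]>=amin]
    def save(s,f,box=None,k=2):
        im=s.im if box is None else s.im[box[1]:box[3],box[0]:box[2]]
        cv2.imwrite(f,cv2.resize(im[:,:,::-1],None,fx=k,fy=k,interpolation=cv2.INTER_CUBIC))
def tri(c1,p1,c2,p2):
    a,d=c1.ray(p1); b,e=c2.ray(p2); d=d[0]; e=e[0]
    t=np.linalg.lstsq(np.c_[d,-e],b-a,rcond=None)[0]
    return (a+d*t[0]+b+e*t[1])/2, np.linalg.norm(a+d*t[0]-b-e*t[1])
def corners(m):
    ps,_=cv2.findContours(m.astype(np.uint8),cv2.RETR_EXTERNAL,cv2.CHAIN_APPROX_NONE)
    return cv2.minAreaRect(max(ps,key=cv2.contourArea))
E
python3 - <<'E'
from h import *
t=Cam('top'); s=Cam('scene'); print(t.T[:3,3])
print('brass top'); 
for c,st,m in t.blobs((20,110,70),(34,255,255)): print(c,st, t.plane([c],.035)[0])
print('purple/pink')
for c,st,m in t.blobs((135,60,70),(172,255,255)): print(c,st, t.plane([c],.035)[0])
print('green')
for c,st,m in t.blobs((60,80,40),(85,255,255),300):
    r=corners(m); print(r, t.plane(cv2.boxPoints(r),.028), t.plane([r[0]],.028))
print('red')
for c,st,m in t.blobs((0,180,90),(8,255,255),150):
    r=corners(m); print(c,st,t.plane(cv2.boxPoints(r),.028).round(3).tolist())
print('blue')
for c,st,m in t.blobs((100,120,60),(120,255,255),150):
    r=corners(m); print(c,st,t.plane(cv2.boxPoints(r),.016).round(3).tolist(),t.plane([r[0]],.016))
s.save('pics/s_c.png',(100,140,380,320),2.8)
t.save('pics/t_c.png',(140,60,380,260),3.3)
E
```

```text
[ 0.1168 -0.0069  1.9297]
brass top
[306.7471 153.6706] [300 146  14  16 170] [ 0.6372 -0.2384  0.035 ]
[326.6199 180.0234] [319 172  15  16 171] [ 0.5231 -0.3155  0.035 ]
[353.9091 187.2727] [346 179  16  17 176] [ 0.4902 -0.4259  0.035 ]
[324.04 212.32] [317 205  15  16 175] [ 0.389  -0.2981  0.035 ]
[385.7903 211.871 ] [382 205  13  12  62] [ 0.3854 -0.5489  0.035 ]
[ 92.814  225.3488] [ 90 215   6  23  86] [0.3571 0.6371 0.035 ]
[ 46.6905 221.3492] [ 38 216  20  12 126] [0.3777 0.8218 0.035 ]
purple/pink
[298.8439 196.1561] [292 188  15  16 173] [ 0.4581 -0.1983  0.035 ]
[354.4709 222.8942] [347 216  16  15 189] [ 0.3431 -0.419   0.035 ]
green
((171.5, 204.0), (58.0, 35.0), 90.0) [[0.5616 0.3969 0.028 ]
 [0.5584 0.2524 0.028 ]
 [0.3179 0.2514 0.028 ]
 [0.3211 0.3926 0.028 ]] [[0.4383 0.3234 0.028 ]]
red
[189.6883  99.6914] [ 138   76  102   50 4248] [[1.0, 0.472, 0.028], [0.991, 0.038, 0.028], [0.771, 0.042, 0.028], [0.779, 0.468, 0.028]]
[266.5792 149.2664] [255 144  25  13 259] [[0.642, -0.02, 0.028], [0.69, -0.025, 0.028], [0.679, -0.125, 0.028], [0.631, -0.12, 0.028]]
[218.41
[... 198 characters left out ...]
[0.616, 0.49, 0.028], [0.509, 0.47, 0.028], [0.487, 0.616, 0.028]]
[393.3708 181.2875] [385 173  18  17 240] [[0.549, -0.56, 0.028], [0.547, -0.63, 0.028], [0.48, -0.625, 0.028], [0.481, -0.555, 0.028]]
blue
[ 78.8347 152.1624] [  43  125   65   52 1700] [[0.636, 0.862, 0.016], [0.825, 0.758, 0.016], [0.708, 0.583, 0.016], [0.523, 0.69, 0.016]] [[0.672  0.7236 0.016 ]]
[345.289  144.5087] [334 134  23  23 173] [[0.678, -0.34, 0.016], [0.745, -0.41, 0.016], [0.677, -0.469, 0.016], [0.611, -0.4, 0.016]] [[ 0.6777 -0.4049  0.016 ]]
[262.3561 188.3144] [250 176  26  25 264] [[0.547, 0.003, 0.016], [0.555, -0.097, 0.016], [0.454, -0.104, 0.016], [0.446, -0.004, 0.016]] [[ 0.5003 -0.0505  0.016 ]]
```

View pics/t_c.png

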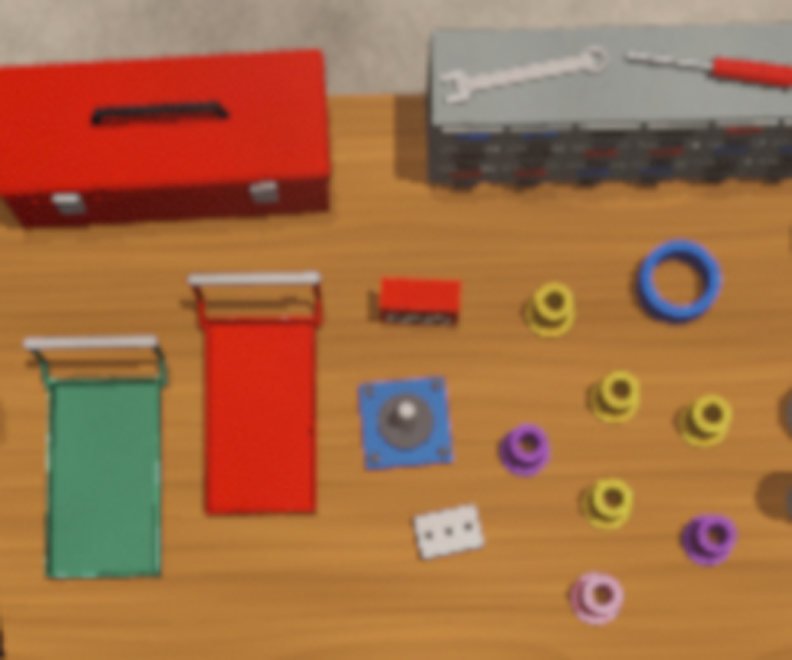

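View pics/s_c.png

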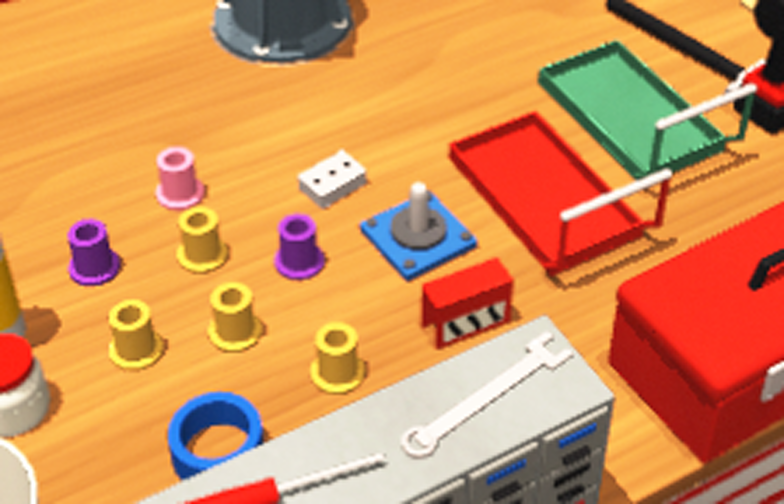

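Four brass bushings are confirmed, at roughly A(.637,-.238), B(.523,-.316), C(.490,-.426) and D(.389,-.298). The gauge is near (.500,-.050). The purple and pink ones are clearly a different colour. Now I move in for the wrist view.

```bash
python3 -m jog '[[[-38,-28,0],[0,0,-5],0],[[-76,-56,0],[0,0,-10],0],[[-110,-84,0],[0,0,-15],0],[[-145,-110,0],[0,0,-19.8],0],[[-180,-135,0],[0,0,-19.8],0],[[-214,-160,0],[0,0,-19.8],0],[[-248,-185,0],[0,0,-19.8],0],[[-282,-210,-10],[0,0,-19.8],0],[[-316,-236,-20],[0,0,-19.8],0],[[-350,-262,-25],[0,0,-19.8],0],[[-384,-287,-30],[0,0,-19.8],0],[[-400,-300,-30],[0,0,-19.8],0]]'
```

```text
time_s: 1.25
position: [0.4862, 0.1709, 0.2533]
tcp_rot: [[-1.0, -0.001, 0.002], [-0.001, 1.0, 0.0], [-0.002, 0.0, -1.0]]
force: [-0.1, 0.6, 0.6]
opening: 0.999
```

```bash
python3 -m jog '[[[-4,-40,0],[0,0,0],0],[[-8,-80,0],[0,0,0],0],[[-12,-120,0],[0,0,0],0],[[-14,-160,0],[0,0,0],0],[[-14,-200,0],[0,0,0],0],[[-14,-225,0],[0,0,0],0],[[-14,-231,0],[0,0,0],0],[[-14,-231,0],[0,0,0],0],[[-14,-231,0],[0,0,0],0]]'
python3 - <<'E'
from h import *
w=Cam('wrist'); w.save('pics/w1.png',None,1.5); np.save('w1.npy',w.im); np.save('w1T.npy',w.T); print(bot.read_state()['position'])
E
python3 -m jog '[[[0,-40,0],[0,0,0],0],[[0,-80,0],[0,0,0],0],[[0,-120,0],[0,0,0],0],[[0,-160,0],[0,0,0],0],[[0,-200,0],[0,0,0],0],[[0,-235,0],[0,0,0],0],[[0,-250,0],[0,0,0],0],[[0,-250,0],[0,0,0],0],[[0,-250,0],[0,0,0],0]]'
python3 - <<'E'
from h import *
w=Cam('wrist'); w.save('pics/w2.png',None,1.5); np.save('w2.npy',w.im); np.save('w2T.npy',w.T); print(bot.read_state()['position'])
for c,st,m in w.blobs((20,110,70),(34,255,255)): print(c,st, w.plane([c],.035)[0])
a=cv2.imread('pics/w1.png');b=cv2.imread('pics/w2.png')
cv2.imwrite('pics/w12.png',np.vstack([a[:300:],b[-300:]]) if 0 else cv2.resize(np.hstack([a,b]),(800,300)))
E
```

```text
time_s: 2.0
position: [0.4988, -0.0577, 0.2523]
tcp_rot: [[-1.0, 0.0, -0.001], [0.0, 1.0, 0.001], [0.001, 0.001, -1.0]]
force: [0.8, 0.1, -0.7]
opening: 1.0
[ 0.4988 -0.0571  0.2523]
time_s: 2.8
position: [0.4995, -0.3066, 0.2519]
tcp_rot: [[-1.0, -0.001, -0.001], [-0.001, 1.0, 0.002], [0.001, 0.002, -1.0]]
force: [0.6, 0.7, 0.0]
opening: 1.0
[ 0.4994 -0.3057  0.252 ]
[10.4091 34.6667] [ 0 28 20 15 66] [ 0.3589 -0.5752  0.035 ]
[22.0986 40.2254] [14 33 17 14 71] [ 0.3645 -0.5635  0.035 ]
[256.6818  67.7782] [ 234   42   48   53 1213] [ 0.3933 -0.3044  0.035 ]
[28.9675 59.3901] [  0  45  57  32 646] [ 0.3843 -0.5599  0.035 ]
[24.2775 88.8524] [  0  76  53  22 454] [ 0.4159 -0.5719  0.035 ]
[149.7624 155.1724] [128 128  51  53 905] [ 0.4934 -0.4346  0.035 ]
[229.52 167.86] [224 155  16  30 150] [ 0.5092 -0.3375  0.035 ]
[290.7366 245.4946] [279 234  39  33 186] [ 0.6156 -0.2582  0.035 ]
[305.5941 263.9235] [291 259  31  10 170] [ 0.6435 -0.2369  0.035 ]
```

View pics/w12.png

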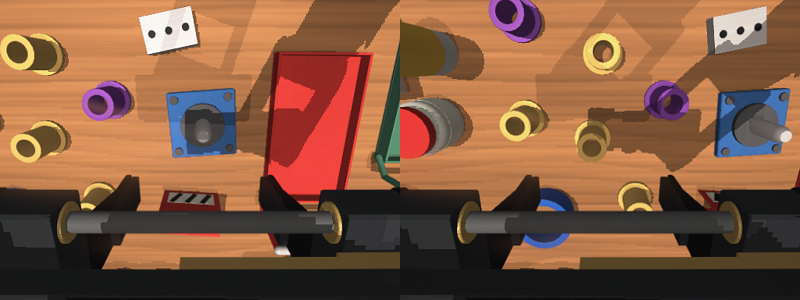

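The wrist view on the left shows the gauge at (203,120) with the tag at (190,200). The right view has D at (602,53), C at (522,120), B in shadow at (592,138) and A at (635,197). I'll measure the gauge and D.

Run:
```python
from h import *
w=Cam('wrist',False); w.im=np.load('w1.npy'); w.T=np.load('w1T.npy'); w.hsv=cv2.cvtColor(w.im,cv2.COLOR_RGB2HSV)
for c,st,m in w.blobs((100,100,20),(125,255,255),500):
    r=corners(m); print('base',r,w.plane([r[0]],.016), w.plane(cv2.boxPoints(r),.016).tolist())
# shoulder disc + pin: print crop
w.save('pics/g.png',(200,100,320,210),5)
w2=Cam('wrist',False); w2.im=np.load('w2.npy'); w2.T=np.load('w2T.npy'); w2.hsv=cv2.cvtColor(w2.im,cv2.COLOR_RGB2HSV)
for c,st,m in w2.blobs((16,90,40),(36,255,255),150):
    if st[4]<3000:
        (x,y),r=cv2.minEnclosingCircle(np.argwhere(m)[:,::-1].astype(np.float32)); print(c,st,w2.plane([c],.035)[0],w2.plane([(x,y)],.01)[0],r)
```

```text
base ((259.01416015625, 156.87403869628906), (83.05716705322266, 87.34268188476562), 86.09950256347656) [[ 0.4988 -0.0524  0.016 ]] [[0.45031487214507, -0.11005795496875738, 0.016000000000000014], [0.44311504895506504, -0.0023838336057539836, 0.016000000000000014], [0.5508798034315554, 0.009701999844134564, 0.016000000000000014], [0.5592978522651573, -0.10680316967471476, 0.016000000000000014]]
[258.9543  68.3328] [ 234   41   51   55 1773] [ 0.3938 -0.3018  0.035 ] [ 0.3921 -0.3014  0.01  ] 27.11288833618164
[156.3094 154.446 ] [ 127  128   59   53 2269] [ 0.4924 -0.4265  0.035 ] [ 0.4982 -0.4348  0.01  ] 30.083316802978516
[245.7832 179.3241] [ 223  153   47   55 1873] [ 0.5238 -0.3176  0.035 ] [ 0.5318 -0.3187  0.01  ] 27.11559295654297
[300.5807 252.5238] [ 279  233   45   38 1388] [ 0.6261 -0.2445  0.035 ] [ 0.6452 -0.2374  0.01  ] 24.948843002319336
[ 84.0474 284.2943] [ 73 257  30  55 802] [ 0.6762 -0.5445  0.035 ] [ 0.6929 -0.5576  0.01  ] 28.022872924804688
[426.0965 284.2847] [409 257  29  55 808] [ 0.676  -0.0665  0.035 ] [ 0.6925 -0.0532  0.01  ] 28.022411346435547
```

View pics/g.png

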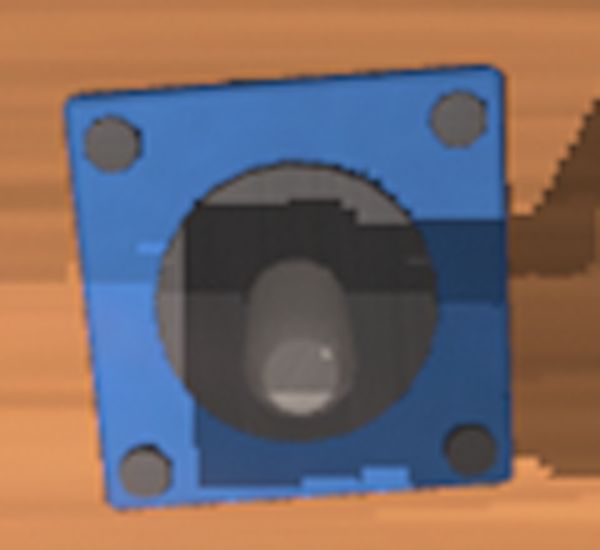

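Run:
```python
from h import *
w=Cam('wrist',False); w.T=np.load('w1T.npy')
f=lambda x,y:[(x+.5)/5-.5+200,(y+.5)/5-.5+100]
print(w.plane([f(297.5,300)],.026),w.plane([f(303,376)],.092))
print(w.plane([f(112,143),f(460,118),f(145,470),f(470,447)],.018).mean(0))
```

```text
[[ 0.5002 -0.0524  0.026 ]] [[ 0.5023 -0.0521  0.092 ]]
[ 0.5018 -0.0525  0.018 ]
```

Two measurements agree on the gauge at (.501,-.052). Now I grasp D at (.393,-.302).

```bash
python3 -m jog '[[[36,2,20],[0,0,0],0],[[72,4,50],[0,0,0],0],[[106,4,80],[0,0,0],0],[[106,4,110],[0,0,0],0],[[106,4,145],[0,0,0],0],[[106,4,180],[0,0,0],0],[[106,4,205],[0,0,0],0],[[106,4,220],[0,0,0],0],[[106,4,225],[0,0,0],0],[[106,4,225],[0,0,0],0],[[106,4,225],[0,0,0],0.3],[[106,4,225],[0,0,0],0.4]]'
python3 -m jog '[[[0,0,0],[0,0,0],0.6],[[0,0,0],[0,0,0],0.8],[[0,0,0],[0,0,0],1],[[0,0,0],[0,0,0],1],[[0,0,0],[0,0,0],1],[[0,0,0],[0,0,0],1],[[0,0,0],[0,0,0],1]]'
```

```text
time_s: 3.85
position: [0.3943, -0.3043, 0.0287]
tcp_rot: [[-1.0, -0.002, 0.002], [-0.002, 1.0, -0.002], [-0.002, -0.002, -1.0]]
force: [0.3, -0.1, 0.5]
opening: 0.922
time_s: 4.43
position: [0.3929, -0.3036, 0.0276]
tcp_rot: [[-1.0, -0.0, -0.001], [-0.0, 1.0, 0.001], [0.001, 0.001, -1.0]]
force: [0.5, 2.4, 6.5]
opening: 0.523
```

```bash
python3 -m jog '[[[0,0,-35],[0,0,0],1],[[0,0,-75],[0,0,0],1],[[0,0,-115],[0,0,0],1],[[-10,20,-145],[0,0,0],1],[[-25,55,-150],[0,0,0],1],[[-40,92,-150],[0,0,0],1],[[-56,130,-150],[0,0,0],1],[[-72,168,-150],[0,0,0],1],[[-88,205,-150],[0,0,0],1],[[-102,238,-150],[0,0,0],1],[[-108,252,-150],[0,0,0],1],[[-108,252,-150],[0,0,0],1]]'
python3 -m jog '[[[0,0,0],[0,0,0],1],[[0,0,0],[0,0,0],1],[[0,0,0],[0,0,0],1]]'
python3 - <<'E'
from h import *
print(bot.read_state()['position'])
w=Cam('wrist'); w.save('pics/h1.png',(130,60,390,290),3)
E
```

```text
time_s: 5.43
position: [0.5018, -0.049, 0.1767]
tcp_rot: [[-1.0, -0.006, -0.0], [-0.006, 1.0, 0.001], [0.0, 0.001, -1.0]]
force: [0.0, 0.1, -2.5]
opening: 0.513
time_s: 5.68
position: [0.5006, -0.0534, 0.177]
tcp_rot: [[-1.0, 0.001, -0.001], [0.001, 1.0, -0.0], [0.001, -0.0, -1.0]]
force: [-0.7, 0.1, -3.8]
opening: 0.518
[ 0.5006 -0.0534  0.177 ]
```

View pics/h1.png

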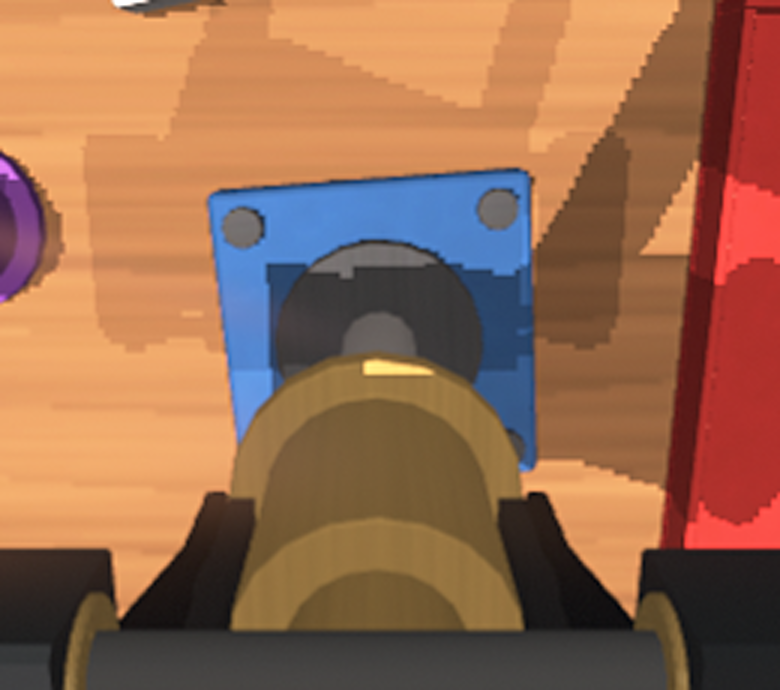

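```bash
python3 -m jog '[[[0,1,20],[0,0,0],1],[[0,1,40],[0,0,0],1],[[0,1,51],[0,0,0],1],[[0,1,58],[0,0,0],1],[[0,1,66],[0,0,0],1],[[0,1,70],[0,0,0],1],[[0,1,70],[0,0,0],1]]'
python3 -m jog '[[[0,0,4],[0,0,0],1],[[0,0,8],[0,0,0],1],[[0,0,12],[0,0,0],1],[[0,0,12],[0,0,0],1]]'
```

```text
time_s: 6.32
position: [0.501, -0.0517, 0.1068]
tcp_rot: [[-1.0, -0.0, -0.001], [-0.0, 1.0, 0.0], [0.001, 0.0, -1.0]]
force: [-0.4, -0.2, -3.2]
opening: 0.529
time_s: 6.65
position: [0.5012, -0.0513, 0.095]
tcp_rot: [[-1.0, -0.001, 0.0], [-0.001, 1.0, -0.0], [-0.0, -0.0, -1.0]]
force: [0.4, 0.1, -2.6]
opening: 0.521
```

```bash
python3 -m jog '[[[0,0,3],[0,0,0],1],[[0,0,6],[0,0,0],1],[[0,0,9],[0,0,0],1],[[0,0,11],[0,0,0],1],[[0,0,11],[0,0,0],1]]'
```

```text
time_s: 7.07
position: [0.5012, -0.0514, 0.084]
tcp_rot: [[-1.0, -0.001, -0.0], [-0.001, 1.0, -0.0], [0.0, -0.0, -1.0]]
force: [0.4, 0.3, -2.9]
opening: 0.524
```

```bash
python3 -m jog '[[[0,0,2],[0,0,0],1],[[0,0,4],[0,0,0],1],[[0,0,6],[0,0,0],1],[[0,0,6],[0,0,0],1]]'
python3 -m jog '[[[0,0,4],[0,0,0],1],[[0,0,8],[0,0,0],1],[[0,0,12],[0,0,0],1],[[0,0,15],[0,0,0],1],[[0,0,18],[0,0,0],1],[[0,0,20],[0,0,0],1],[[0,0,20],[0,0,0],1]]'
```

```text
time_s: 7.4
position: [0.5012, -0.0514, 0.0781]
tcp_rot: [[-1.0, -0.001, -0.0], [-0.001, 1.0, -0.0], [0.0, -0.0, -1.0]]
force: [-0.1, -0.5, -3.0]
opening: 0.518
time_s: 7.98
position: [0.5012, -0.0514, 0.0579]
tcp_rot: [[-1.0, -0.001, -0.0], [-0.001, 1.0, -0.0], [0.0, -0.0, -1.0]]
force: [0.6, -0.6, -4.2]
opening: 0.519
```

```bash
python3 -m jog '[[[0,0,1.5],[0,0,0],1],[[0,0,3],[0,0,0],1],[[0,0,4],[0,0,0],1],[[0,0,4.7],[0,0,0],1],[[0,0,4.7],[0,0,0],1]]'
```

```text
time_s: 8.4
position: [0.5013, -0.0514, 0.0537]
tcp_rot: [[-1.0, -0.001, 0.0], [-0.001, 1.0, -0.0], [-0.0, -0.0, -1.0]]
force: [0.8, -1.2, -3.0]
opening: 0.521
```

```bash
python3 -m jog '[[[0,0,0.5],[0,0,0],1],[[0,0,0.5],[0,0,0],0.4],[[0,0,0.5],[0,0,0],0.4],[[0,0,0.5],[0,0,0],0.4],[[0,0,0.5],[0,0,0],1],[[0,0,0.5],[0,0,0],1],[[0,0,0.5],[0,0,0],1],[[0,0,0.5],[0,0,0],1]]'
python3 - <<'E'
from h import *
t=Cam('top')
for lo,hi,n,z in (((55,60,20),(90,255,255),'green',.028),((0,150,60),(8,255,255),'red',.028)):
    for c,st,m in t.blobs(lo,hi,1500):
        if st[0]+st[1]<250: continue
        # restrict to solid tray: erode away bar legs
        k=cv2.morphologyEx(m.astype(np.uint8),cv2.MORPH_OPEN,np.ones((9,9)))
        r=corners(k); print(n,st,t.plane(cv2.boxPoints(r),z).tolist(),t.plane([r[0]],z))
# red bar: white-ish ends
t.save('pics/bar.png',(130,130,260,230),6)
print(t.plane([[136,164]],.125))
E
```

```text
time_s: 9.07
position: [0.501, -0.0513, 0.0532]
tcp_rot: [[-1.0, -0.001, -0.0], [-0.001, 1.0, -0.0], [0.0, -0.0, -1.0]]
force: [-0.9, -1.3, 0.2]
opening: 0.525
green [ 154  170   37   65 1896] [[0.3169994571287444, 0.38846245330140206, 0.028000000000000025], [0.5572418896348602, 0.39267937528131763, 0.028000000000000025], [0.5542936464281794, 0.25651179777530103, 0.028000000000000025], [0.3138950996431732, 0.2554650204627932, 0.028000000000000025]] [[0.4342 0.3233 0.028 ]]
[[0.5849 0.4477 0.125 ]]
```

View pics/bar.png

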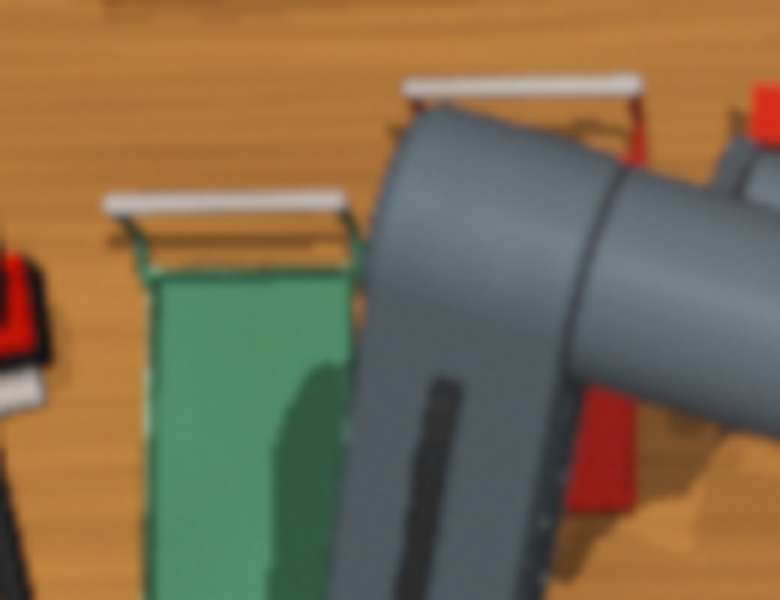

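D is sound: it rests on the shoulder (height .026, weight taken off). On to the green tray, slot (.36,.324).

```bash
python3 -m jog '[[[0,0,-35],[0,0,0],1],[[0,0,-75],[0,0,0],1],[[0,0,-110],[0,0,0],1],[[10,27,-130],[0,0,0],1],[[23,62,-130],[0,0,0],1],[[36,98,-130],[0,0,0],1],[[49,134,-130],[0,0,0],1],[[62,170,-130],[0,0,0],1],[[76,206,-130],[0,0,0],1],[[89,242,-130],[0,0,0],1],[[102,278,-130],[0,0,0],1],[[115,314,-130],[0,0,0],1]]'
python3 -m jog '[[[13,34,0],[0,0,0],1],[[26,61,0],[0,0,0],1],[[26,61,0],[0,0,0],1],[[26,61,0],[0,0,0],1]]'
python3 - <<'E'
from h import *
print(bot.read_state()['position'])
w=Cam('wrist'); 
for c,st,m in w.blobs((55,60,20),(90,255,255),1500):
    r=corners(m); print(st,w.plane(cv2.boxPoints(r),.028).tolist())
E
```

```text
time_s: 10.12
position: [0.384, 0.2641, 0.1827]
tcp_rot: [[-1.0, -0.001, -0.002], [-0.001, 1.0, -0.0], [0.002, -0.0, -1.0]]
force: [1.8, 0.0, -4.4]
opening: 0.524
time_s: 10.45
position: [0.3581, 0.3244, 0.1825]
tcp_rot: [[-1.0, -0.005, -0.002], [-0.005, 1.0, -0.001], [0.002, -0.001, -1.0]]
force: [-0.2, 0.3, -3.9]
opening: 0.519
[0.3581 0.3244 0.1825]
[ 187  129  139  108 8569] [[0.3131205137438017, 0.25636436264284423, 0.028000000000000025], [0.312388646239861, 0.3937141659994535, 0.028000000000000025], [0.42936209731682184, 0.4020149744385428, 0.028000000000000025], [0.4302742007950305, 0.24946306279095035, 0.028000000000000025]]
[ 193  299  124   30 1989] [[0.5542002196744844, 0.24938318602950263, 0.028000000000000025], [0.5123217747389692, 0.2516659592584857, 0.028000000000000025], [0.5113800063422405, 0.3972554182857854, 0.028000000000000025], [0.5531898900302735, 0.39991955626611975, 0.028000000000000025]]
```

```bash
python3 -m jog '[[[0,1,38],[0,0,0],1],[[0,1,76],[0,0,0],1],[[0,1,110],[0,0,0],1],[[0,1,132],[0,0,0],1],[[0,1,145],[0,0,0],1],[[0,1,150],[0,0,0],1],[[0,1,150],[0,0,0],1],[[0,1,150.5],[0,0,0],1]]'
python3 -m jog '[[[0,0,0.5],[0,0,0],0.7],[[0,0,0.5],[0,0,0],0.25],[[0,0,0.5],[0,0,0],0.25],[[0,0,0.5],[0,0,0],0.25],[[0,0,-20],[0,0,0],0.25],[[0,0,-60],[0,0,0],0.25],[[0,0,-100],[0,0,0],0.1],[[0,0,-140],[0,0,0],0],[[0,0,-170],[0,0,0],0],[[0,0,-170],[0,0,0],0]]'
```

```text
time_s: 11.17
position: [0.3609, 0.324, 0.0329]
tcp_rot: [[-1.0, 0.001, 0.001], [0.001, 1.0, 0.0], [-0.001, 0.0, -1.0]]
force: [0.1, -0.2, -2.9]
opening: 0.523
time_s: 12.0
position: [0.3634, 0.3269, 0.2093]
tcp_rot: [[-1.0, -0.002, 0.013], [-0.001, 1.0, 0.007], [-0.013, 0.007, -1.0]]
force: [0.7, 0.3, 0.6]
opening: 0.954
```

```bash
python3 -m jog '[[[-14,-38,0],[0,0,0],0],[[-28,-76,0],[0,0,0],0],[[-42,-114,0],[0,0,0],0],[[-56,-152,0],[0,0,0],0],[[-70,-190,0],[0,0,0],0],[[-84,-228,0],[0,0,0],0],[[-98,-266,0],[0,0,0],0],[[-112,-304,0],[0,0,0],0],[[-126,-342,0],[0,0,0],0],[[-140,-380,0],[0,0,0],0],[[-154,-418,0],[0,0,0],0],[[-168,-456,0],[0,0,0],0]]'
python3 -m jog '[[[-14,-38,0],[0,0,0],0],[[-28,-76,0],[0,0,0],0],[[-42,-114,0],[0,0,0],0],[[-56,-152,0],[0,0,0],0],[[-71,-184,0],[0,0,0],0],[[-71,-184,0],[0,0,0],0],[[-71,-184,0],[0,0,0],0],[[-71,-184,0],[0,0,0],0]]'
cat > look.py <<'E'
from h import *
st=bot.read_state(); p=st['position']; R=st['tcp_rot']; print(st['time_s'],p)
w=Cam('wrist')
for c,s,m in w.blobs((16,90,40),(36,255,255),600):
    if s[4]<4000 and s[1]<250 and s[1]+s[3]<300:
        q=w.plane([c],.035)[0]; print(c,s,q,'tool mm',R.T@(q-p)*1000)
E
python3 look.py
python3 - <<'E'
from h import *
t=Cam('top')
for c,st,m in t.blobs((20,90,50),(34,255,255),100): print(c,st, t.plane([c],.035)[0])
E
```

```text
time_s: 13.0
position: [0.5281, -0.1331, 0.2024]
tcp_rot: [[-1.0, -0.0, -0.0], [-0.0, 1.0, 0.0], [0.0, 0.0, -1.0]]
force: [0.1, 0.6, -0.5]
opening: 1.002
time_s: 13.67
position: [0.5984, -0.3142, 0.2017]
tcp_rot: [[-1.0, -0.001, -0.002], [-0.001, 1.0, 0.002], [0.002, 0.002, -1.0]]
force: [-0.2, -0.0, -0.1]
opening: 0.998
13.6667 [ 0.5984 -0.3142  0.2017]
[139.3608  66.7178] [ 101   37   77   63 3653] [ 0.4941 -0.427   0.035 ] tool mm [ 104.0471 -113.0971  166.663 ]
[251.2737 100.3011] [ 223   71   57   59 2079] [ 0.5258 -0.3176  0.035 ] tool mm [ 72.2742  -3.7561 166.8269]
[318.6007 205.2487] [ 290  175   59   64 2670] [ 0.6383 -0.243   0.035 ] tool mm [-40.2559  70.7741 166.7563]
[353.6613 187.2796] [346 179  16  17 186] [ 0.4902 -0.4249  0.035 ]
[ 46.8993 221.4892] [ 38 216  21  12 139] [0.3771 0.821  0.035 ]
[170.9548 223.2412] [163 216  17  16 199] [0.3583 0.3235 0.035 ]
```

```bash
python3 -m jog '[[[35,-2,10],[0,0,0],0],[[73,-3.5,40],[0,0,0],0],[[73,-3.5,78],[0,0,0],0],[[73,-3.5,115],[0,0,0],0],[[73,-3.5,145],[0,0,0],0],[[73,-3.5,165],[0,0,0],0],[[73,-3.5,174],[0,0,0],0],[[73,-3.5,174],[0,0,0],0],[[73,-3.5,174],[0,0,0],0],[[73,-3.5,174],[0,0,0],0.5],[[73,-3.5,174],[0,0,0],1],[[73,-3.5,174],[0,0,0],1]]'
python3 -m jog '[[[0,0,0],[0,0,0],1],[[0,0,0],[0,0,0],1],[[0,0,0],[0,0,0],1],[[0,0,0],[0,0,0],1],[[0,0,0],[0,0,0],1],[[0,0,0],[0,0,0],1]]'
```

```text
time_s: 14.77
position: [0.5273, -0.3194, 0.0304]
tcp_rot: [[-1.0, -0.001, 0.002], [-0.001, 1.0, -0.002], [-0.002, -0.002, -1.0]]
force: [-0.3, -0.2, 0.1]
opening: 0.853
time_s: 15.27
position: [0.5263, -0.3186, 0.0288]
tcp_rot: [[-1.0, -0.001, -0.0], [-0.001, 1.0, 0.0], [0.0, 0.0, -1.0]]
force: [-0.1, 0.2, 2.7]
opening: 0.519
```

```bash
python3 -m jog '[[[0,0,-35],[0,0,0],1],[[0,0,-75],[0,0,0],1],[[0,0,-115],[0,0,0],1],[[2,22,-140],[0,0,0],1],[[6,60,-149],[0,0,0],1],[[10,98,-149],[0,0,0],1],[[14,137,-149],[0,0,0],1],[[18,176,-149],[0,0,0],1],[[21,215,-149],[0,0,0],1],[[24,250,-149],[0,0,0],1],[[25,267,-149],[0,0,0],1],[[25,267,-149],[0,0,0],1]]'
python3 -m jog '[[[0,0,0],[0,0,0],1],[[0,0,0],[0,0,0],1],[[0,0,20],[0,0,0],1],[[0,0,40],[0,0,0],1],[[0,0,50],[0,0,0],1],[[0,0,50],[0,0,0],1]]'
```

```text
time_s: 16.27
position: [0.4987, -0.0474, 0.1769]
tcp_rot: [[-1.0, -0.005, -0.004], [-0.005, 1.0, 0.003], [0.004, 0.003, -1.0]]
force: [0.4, -0.4, -4.7]
opening: 0.52
time_s: 16.77
position: [0.4997, -0.0526, 0.1255]
tcp_rot: [[-1.0, 0.001, -0.005], [0.001, 1.0, 0.001], [0.005, 0.001, -1.0]]
force: [-1.0, 0.6, -4.1]
opening: 0.519
```

```bash
python3 -m jog '[[[-1,0.5,0],[0,0,0],1],[[-1,0.5,4],[0,0,0],1],[[-1,0.5,8],[0,0,0],1],[[-1,0.5,13],[0,0,0],1],[[-1,0.5,18],[0,0,0],1],[[-1,0.5,18],[0,0,0],1]]'
python3 -m jog '[[[0,0,3],[0,0,0],1],[[0,0,7],[0,0,0],1],[[0,0,11],[0,0,0],1],[[0,0,15],[0,0,0],1],[[0,0,15],[0,0,0],1]]'
python3 -m jog '[[[0,0,2],[0,0,0],1],[[0,0,4],[0,0,0],1],[[0,0,6],[0,0,0],1],[[0,0,7],[0,0,0],1],[[0,0,7],[0,0,0],1]]'
```

```text
time_s: 17.27
position: [0.5015, -0.0511, 0.1089]
tcp_rot: [[-1.0, -0.001, -0.002], [-0.001, 1.0, 0.0], [0.002, 0.0, -1.0]]
force: [-0.4, 0.7, -3.3]
opening: 0.521
time_s: 17.68
position: [0.5017, -0.0511, 0.0938]
tcp_rot: [[-1.0, -0.001, -0.001], [-0.001, 1.0, 0.001], [0.001, 0.001, -1.0]]
force: [0.8, 1.4, -3.5]
opening: 0.518
time_s: 18.1
position: [0.502, -0.0513, 0.0874]
tcp_rot: [[-1.0, -0.001, -0.0], [-0.001, 1.0, 0.0], [0.0, 0.0, -1.0]]
force: [-0.6, -0.9, -4.9]
opening: 0.525
```

```bash
python3 -m jog '[[[0,0,1],[0,0,0],1],[[0,0,2],[0,0,0],1],[[0,0,3],[0,0,0],1],[[0,0,3],[0,0,0],1],[[0,0,3],[0,0,0],1]]'
```

```text
time_s: 18.52
position: [0.502, -0.0513, 0.0846]
tcp_rot: [[-1.0, -0.001, -0.0], [-0.001, 1.0, -0.0], [0.0, -0.0, -1.0]]
force: [-1.1, -1.6, -3.2]
opening: 0.522
```

```bash
python3 -m jog '[[[0,0,1.5],[0,0,0],1],[[0,0,3],[0,0,0],1],[[0,0,5],[0,0,0],1],[[0,0,5],[0,0,0],1]]'
python3 -m jog '[[[0,0,4],[0,0,0],1],[[0,0,8],[0,0,0],1],[[0,0,12],[0,0,0],1],[[0,0,16],[0,0,0],1],[[0,0,20],[0,0,0],1],[[0,0,22],[0,0,0],1],[[0,0,22],[0,0,0],1]]'
```

```text
time_s: 18.85
position: [0.502, -0.0513, 0.0793]
tcp_rot: [[-1.0, -0.001, -0.0], [-0.001, 1.0, 0.0], [0.0, 0.0, -1.0]]
force: [-1.2, -0.8, -3.9]
opening: 0.518
time_s: 19.43
position: [0.5018, -0.0512, 0.0569]
tcp_rot: [[-1.0, -0.001, -0.001], [-0.001, 1.0, 0.0], [0.001, 0.0, -1.0]]
force: [-2.1, -2.1, -4.0]
opening: 0.522
```

```bash
python3 -m jog '[[[0,0,1],[0,0,0],1],[[0,0,2],[0,0,0],1],[[0,0,2.5],[0,0,0],1],[[0,0,2.5],[0,0,0],0.4],[[0,0,2.5],[0,0,0],0.4],[[0,0,2.5],[0,0,0],0.4],[[0,0,2.5],[0,0,0],1],[[0,0,2.5],[0,0,0],1],[[0,0,2.5],[0,0,0],1],[[0,0,2.5],[0,0,0],1]]'
```

```text
time_s: 20.27
position: [0.5031, -0.0514, 0.0556]
tcp_rot: [[-1.0, -0.001, 0.002], [-0.001, 1.0, -0.0], [-0.002, -0.0, -1.0]]
force: [0.6, 1.1, 2.3]
opening: 0.519
```

B is sound as well. I'll place it in the green tray at (.444,.325).

```bash
python3 -m jog '[[[0,0,-35],[0,0,0],1],[[0,0,-75],[0,0,0],1],[[0,0,-110],[0,0,0],1],[[4,27,-130],[0,0,0],1],[[10,64,-130],[0,0,0],1],[[16,102,-130],[0,0,0],1],[[22,140,-130],[0,0,0],1],[[28,178,-130],[0,0,0],1],[[34,216,-130],[0,0,0],1],[[40,254,-130],[0,0,0],1],[[46,292,-130],[0,0,0],1],[[52,330,-130],[0,0,0],1]]'
python3 -m jog '[[[5,34,0],[0,0,0],1],[[7,46,0],[0,0,0],1],[[7,46,0],[0,0,0],1],[[7,46,0],[0,0,0],1],[[7,46,36],[0,0,0],1],[[7,46,74],[0,0,0],1],[[7,46,110],[0,0,0],1],[[7,46,130],[0,0,0],1],[[7,46,140],[0,0,0],1],[[7,46,140],[0,0,0],1]]'
```

```text
time_s: 21.27
position: [0.4482, 0.2802, 0.1844]
tcp_rot: [[-1.0, -0.001, -0.002], [-0.001, 1.0, -0.001], [0.002, -0.001, -1.0]]
force: [0.5, -0.3, -3.6]
opening: 0.518
time_s: 22.1
position: [0.4417, 0.3223, 0.0429]
tcp_rot: [[-1.0, 0.001, -0.005], [0.001, 1.0, -0.003], [0.005, -0.003, -1.0]]
force: [0.6, -0.2, -3.2]
opening: 0.521
```

```bash
python3 -m jog '[[[0,0,4],[0,0,0],1],[[0,0,8],[0,0,0],1],[[0,0,10],[0,0,0],1],[[0,0,11],[0,0,0],1],[[0,0,11],[0,0,0],1]]'
python3 -m jog '[[[0,0,0],[0,0,0],0.7],[[0,0,0],[0,0,0],0.25],[[0,0,0],[0,0,0],0.25],[[0,0,0],[0,0,0],0.25],[[0,0,-20],[0,0,0],0.25],[[0,0,-60],[0,0,0],0.25],[[0,0,-100],[0,0,0],0.1],[[0,0,-140],[0,0,0],0],[[0,0,-170],[0,0,0],0],[[0,0,-170],[0,0,0],0]]'
```

```text
time_s: 22.52
position: [0.4432, 0.3249, 0.0349]
tcp_rot: [[-1.0, -0.001, 0.001], [-0.001, 1.0, 0.001], [-0.001, 0.001, -1.0]]
force: [-0.1, 0.5, -2.5]
opening: 0.522
time_s: 23.35
position: [0.4469, 0.3268, 0.2114]
tcp_rot: [[-1.0, -0.001, 0.014], [-0.001, 1.0, 0.006], [-0.014, 0.006, -1.0]]
force: [1.1, 0.0, 0.1]
opening: 0.949
```

```bash
python3 -m jog '[[[-7,-39,0],[0,0,0],0],[[-14,-78,0],[0,0,0],0],[[-21,-117,0],[0,0,0],0],[[-28,-156,0],[0,0,0],0],[[-35,-195,0],[0,0,0],0],[[-42,-234,0],[0,0,0],0],[[-49,-273,0],[0,0,0],0],[[-56,-312,0],[0,0,0],0],[[-63,-351,0],[0,0,0],0],[[-70,-390,0],[0,0,0],0],[[-77,-429,0],[0,0,0],0],[[-84,-468,0],[0,0,0],0]]'
python3 -m jog '[[[-7,-39,0],[0,0,0],0],[[-14,-78,0],[0,0,0],0],[[-21,-117,0],[0,0,0],0],[[-28,-156,0],[0,0,0],0],[[-35,-195,0],[0,0,0],0],[[-42,-234,0],[0,0,0],0],[[-49,-265,0],[0,0,0],0],[[-49,-277,0],[0,0,0],0],[[-49,-277,0],[0,0,0],0],[[-49,-277,0],[0,0,0],0],[[-49,-277,0],[0,0,0],0]]'
python3 look.py
python3 - <<'E'
from h import *
t=Cam('top')
for c,st,m in t.blobs((20,90,50),(34,255,255),100): print(c,st, t.plane([c],.035)[0])
E
```

```text
time_s: 24.35
position: [0.5269, -0.1451, 0.2038]
tcp_rot: [[-1.0, -0.0, -0.0], [-0.0, 1.0, 0.0], [0.0, 0.0, -1.0]]
force: [0.2, -0.1, -0.5]
opening: 1.0
time_s: 25.27
position: [0.5759, -0.4179, 0.2036]
tcp_rot: [[-1.0, -0.002, -0.002], [-0.002, 1.0, 0.003], [0.002, 0.003, -1.0]]
force: [0.4, 0.0, -0.4]
opening: 0.998
25.2667 [ 0.5759 -0.4179  0.2036]
[244.7386  90.0113] [ 217   61   57   59 2127] [ 0.4935 -0.4279  0.035 ] tool mm [ 82.1748 -10.3008 168.6861]
[405.1891 221.1294] [ 372  192   72   63 2744] [ 0.6357 -0.2462  0.035 ] tool mm [-60.3356 171.1929 168.9211]
[307.6216 151.3153] [301 146  13  12 111] [ 0.6473 -0.2425  0.035 ]
[171.1478 203.3892] [163 196  17  16 203] [0.4397 0.3236 0.035 ]
[ 47.0357 221.5286] [ 38 216  21  12 140] [0.3769 0.8204 0.035 ]
[170.9548 223.2412] [163 216  17  16 199] [0.3583 0.3235 0.035 ]
```

```bash
python3 -m jog '[[[38,-5,10],[0,0,0],0],[[76,-10,30],[0,0,0],0],[[82,-10,68],[0,0,0],0],[[82,-10,106],[0,0,0],0],[[82,-10,140],[0,0,0],0],[[82,-10,165],[0,0,0],0],[[82,-10,175.5],[0,0,0],0],[[82,-10,175.5],[0,0,0],0],[[82,-10,175.5],[0,0,0],0],[[82,-10,175.5],[0,0,0],0.5],[[82,-10,175.5],[0,0,0],1],[[82,-10,175.5],[0,0,0],1]]'
python3 -m jog '[[[0,0,0],[0,0,0],1],[[0,0,0],[0,0,0],1],[[0,0,0],[0,0,0],1],[[0,0,0],[0,0,0],1],[[0,0,0],[0,0,0],1],[[0,0,0],[0,0,0],1]]'
```

```text
time_s: 26.37
position: [0.4954, -0.4312, 0.0308]
tcp_rot: [[-1.0, -0.001, 0.002], [-0.001, 1.0, -0.003], [-0.002, -0.003, -1.0]]
force: [-0.2, 0.5, 0.0]
opening: 0.852
time_s: 26.87
position: [0.4943, -0.4297, 0.0288]
tcp_rot: [[-1.0, -0.0, -0.0], [-0.0, 1.0, 0.001], [0.0, 0.001, -1.0]]
force: [-0.4, 2.0, 3.6]
opening: 0.517
```

```bash
python3 -m jog '[[[0,0,-35],[0,0,0],1],[[0,0,-75],[0,0,0],1],[[0,0,-115],[0,0,0],1],[[0,22,-140],[0,0,0],1],[[-1,60,-149],[0,0,0],1],[[-2,99,-149],[0,0,0],1],[[-3,139,-149],[0,0,0],1],[[-4,179,-149],[0,0,0],1],[[-5,219,-149],[0,0,0],1],[[-6,258,-149],[0,0,0],1],[[-7,297,-149],[0,0,0],1],[[-7,335,-149],[0,0,0],1]]'
python3 -m jog '[[[0,34,0],[0,0,0],1],[[0,43,0],[0,0,0],1],[[0,43,0],[0,0,0],1],[[0,43,0],[0,0,0],1],[[0,43,20],[0,0,0],1],[[0,43,40],[0,0,0],1],[[0,43,50],[0,0,0],1],[[0,43,50],[0,0,0],1],[[0,43,50],[0,0,0],1]]'
```

```text
time_s: 27.87
position: [0.5004, -0.0934, 0.177]
tcp_rot: [[-1.0, -0.001, -0.001], [-0.001, 1.0, 0.0], [0.001, 0.0, -1.0]]
force: [1.5, -0.3, -3.1]
opening: 0.521
time_s: 28.62
position: [0.5011, -0.0534, 0.1272]
tcp_rot: [[-1.0, 0.001, -0.001], [0.001, 1.0, 0.0], [0.001, 0.0, -1.0]]
force: [-0.2, -0.6, -3.9]
opening: 0.521
```

```bash
python3 -m jog '[[[0,1.5,0],[0,0,0],1],[[0,1.5,4],[0,0,0],1],[[0,1.5,8],[0,0,0],1],[[0,1.5,13],[0,0,0],1],[[0,1.5,18],[0,0,0],1],[[0,1.5,18],[0,0,0],1]]'
python3 -m jog '[[[0,0,4],[0,0,0],1],[[0,0,8],[0,0,0],1],[[0,0,12],[0,0,0],1],[[0,0,17],[0,0,0],1],[[0,0,17],[0,0,0],1]]'
python3 -m jog '[[[0,0,1],[0,0,0],1],[[0,0,2],[0,0,0],1],[[0,0,3],[0,0,0],1],[[0,0,4],[0,0,0],1],[[0,0,5],[0,0,0],1],[[0,0,5],[0,0,0],1]]'
```

```text
time_s: 29.12
position: [0.5011, -0.0508, 0.1089]
tcp_rot: [[-1.0, -0.001, -0.0], [-0.001, 1.0, -0.0], [0.0, -0.0, -1.0]]
force: [0.8, -0.5, -3.6]
opening: 0.524
time_s: 29.53
position: [0.5012, -0.0509, 0.0918]
tcp_rot: [[-1.0, -0.001, -0.0], [-0.001, 1.0, -0.0], [0.0, -0.0, -1.0]]
force: [0.3, -1.9, -3.9]
opening: 0.526
time_s: 30.03
position: [0.5019, -0.0515, 0.0881]
tcp_rot: [[-1.0, -0.001, 0.002], [-0.001, 1.0, -0.001], [-0.002, -0.001, -1.0]]
force: [0.5, -3.6, 0.0]
opening: 0.52
```

```bash
python3 -m jog '[[[0,0,0.7],[0,0,0],1],[[0,0,1.3],[0,0,0],1],[[0,0,1.3],[0,0,0],1]]'
```

```text
time_s: 30.28
position: [0.502, -0.0517, 0.0871]
tcp_rot: [[-1.0, -0.001, 0.002], [-0.001, 1.0, -0.002], [-0.002, -0.002, -1.0]]
force: [0.2, -5.5, 3.6]
opening: 0.52
```

```bash
python3 -m jog '[[[0,0,0.7],[0,0,0],1],[[0,0,1.4],[0,0,0],1],[[0,0,1.4],[0,0,0],1]]'; python3 -m jog '[[[0,0,-0.7],[0,0,0],1],[[0,0,-1.4],[0,0,0],1],[[0,0,-1.4],[0,0,0],1]]'
```

```text
time_s: 30.53
position: [0.5021, -0.0521, 0.0863]
tcp_rot: [[-1.0, -0.002, 0.002], [-0.002, 1.0, -0.002], [-0.002, -0.002, -1.0]]
force: [-1.1, -5.8, 9.1]
opening: 0.525
time_s: 30.78
position: [0.5019, -0.052, 0.0867]
tcp_rot: [[-1.0, -0.002, 0.002], [-0.002, 1.0, -0.002], [-0.002, -0.002, -1.0]]
force: [0.2, -6.2, -0.6]
opening: 0.523
```

C is tight: it stops at .059 and the force rises when pushed. Heading for the red tray.

```bash
python3 -m jog '[[[0,0,-20],[0,0,0],1],[[0,0,-50],[0,0,0],1],[[0,0,-85],[0,0,0],1],[[8,27,-100],[0,0,0],1],[[19,62,-100],[0,0,0],1],[[30,98,-100],[0,0,0],1],[[41,134,-100],[0,0,0],1],[[51,165,-100],[0,0,0],1],[[57,181,-100],[0,0,0],1],[[57,181,-100],[0,0,0],1],[[57,181,-100],[0,0,0],1]]'
python3 - <<'E'
from h import *
st=bot.read_state(); print(st['position'],st['force'])
w=Cam('wrist'); w.save('pics/r.png',None,1.5)
for lo,hi in (((0,150,40),(8,255,255)),((172,150,40),(180,255,255))):
  for c,s,m in w.blobs(lo,hi,1000):
    r=corners(m); print(s,w.plane(cv2.boxPoints(r),.028).round(4).tolist())
E
```

```text
time_s: 31.7
position: [0.442, 0.1313, 0.1857]
tcp_rot: [[-1.0, -0.003, -0.003], [-0.003, 1.0, 0.0], [0.003, 0.0, -1.0]]
force: [0.2, -0.6, -4.2]
opening: 0.519
[0.442  0.1313 0.1857] [ 0.2222 -0.6248 -4.1956]
[  184   120   140   123 10550] [[0.3881, 0.0604, 0.028], [0.3876, 0.199, 0.028], [0.522, 0.2081, 0.028], [0.5226, 0.052, 0.028]]
[ 188  299  128   31 2360] [[0.5979, 0.0519, 0.028], [0.5973, 0.2036, 0.028], [0.6409, 0.2063, 0.028], [0.6416, 0.0493, 0.028]]
```

View pics/r.png

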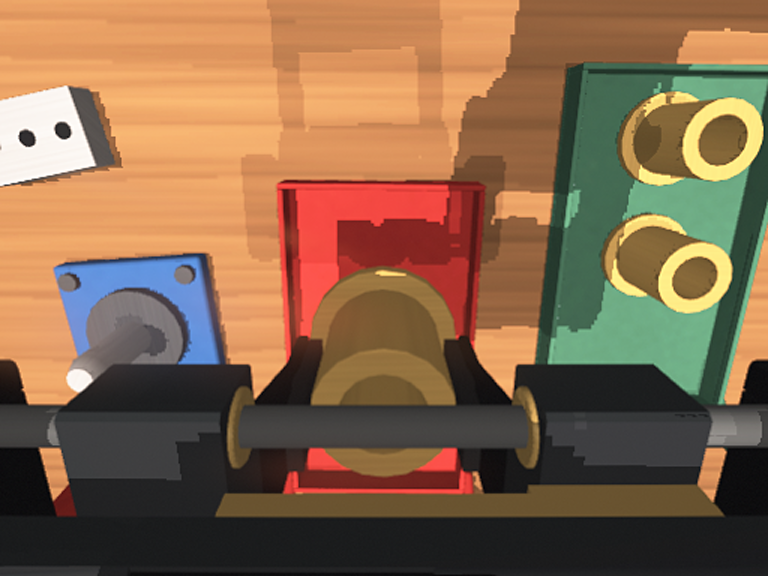

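The view shows the held bushing over the red tray (380,320). The green tray holds two upright bushings at (690,135) and (665,265). I'll lower it now.

```bash
python3 -m jog '[[[0,-1,38],[0,0,0],1],[[0,-1,76],[0,0,0],1],[[0,-1,112],[0,0,0],1],[[0,-1,135],[0,0,0],1],[[0,-1,145],[0,0,0],1],[[0,-1,150],[0,0,0],1],[[0,-1,152],[0,0,0],1],[[0,-1,152.5],[0,0,0],1],[[0,-1,152.5],[0,0,0],1]]'
python3 -m jog '[[[0,0,0],[0,0,0],0.7],[[0,0,0],[0,0,0],0.25],[[0,0,0],[0,0,0],0.25],[[0,0,0],[0,0,0],0.25],[[0,0,-20],[0,0,0],0.25],[[0,0,-60],[0,0,0],0.25],[[0,0,-100],[0,0,0],0.1],[[0,0,-140],[0,0,0],0],[[0,0,-170],[0,0,0],0],[[0,0,-170],[0,0,0],0]]'
```

```text
time_s: 32.5
position: [0.4449, 0.1288, 0.0345]
tcp_rot: [[-1.0, 0.0, 0.002], [0.0, 1.0, 0.0], [-0.002, 0.0, -1.0]]
force: [0.3, 0.1, -3.3]
opening: 0.523
time_s: 33.33
position: [0.4481, 0.1296, 0.2102]
tcp_rot: [[-1.0, -0.001, 0.015], [-0.001, 1.0, 0.001], [-0.015, 0.001, -1.0]]
force: [1.0, -0.1, -0.4]
opening: 0.954
```

```bash
python3 -m jog '[[[-22,-32,0],[0,0,0],0],[[-44,-64,0],[0,0,0],0],[[-66,-96,0],[0,0,0],0],[[-88,-128,0],[0,0,0],0],[[-110,-160,0],[0,0,0],0],[[-132,-192,0],[0,0,0],0],[[-154,-224,0],[0,0,0],0],[[-176,-256,0],[0,0,0],0],[[-198,-288,0],[0,0,0],0],[[-220,-320,0],[0,0,0],0],[[-242,-352,0],[0,0,0],0],[[-255,-373,0],[0,0,0],0]]'
python3 -m jog '[[[0,0,0],[0,0,0],0],[[0,0,0],[0,0,0],0],[[0,0,0],[0,0,0],0],[[0,0,0],[0,0,0],0]]'
python3 look.py
python3 - <<'E'
from h import *
t=Cam('top')
for c,st,m in t.blobs((20,90,50),(34,255,255),100): print(c,st, t.plane([c],.035)[0])
E
```

```text
time_s: 34.33
position: [0.7008, -0.2472, 0.2029]
tcp_rot: [[-1.0, 0.001, 0.001], [0.001, 1.0, -0.001], [-0.001, -0.001, -1.0]]
force: [0.2, -0.3, 0.4]
opening: 0.998
time_s: 34.67
position: [0.6984, -0.2419, 0.2035]
tcp_rot: [[-1.0, -0.002, -0.002], [-0.002, 1.0, 0.001], [0.002, 0.001, -1.0]]
force: [-0.7, 0.5, 0.2]
opening: 1.002
34.6667 [ 0.6984 -0.2419  0.2035]
[255.5861 114.1373] [ 228   86   56   58 2090] [ 0.6395 -0.2412  0.035 ] tool mm [ 58.5374   0.5975 168.5763]
[171.1832 203.4158] [163 196  17  16 202] [0.4396 0.3235 0.035 ]
[ 47.0357 221.5286] [ 38 216  21  12 140] [0.3769 0.8204 0.035 ]
[170.9548 223.2412] [163 216  17  16 199] [0.3583 0.3235 0.035 ]
```

```bash
python3 -m jog '[[[30,0,10],[0,0,0],0],[[59,0.5,40],[0,0,0],0],[[59,0.5,78],[0,0,0],0],[[59,0.5,115],[0,0,0],0],[[59,0.5,145],[0,0,0],0],[[59,0.5,167],[0,0,0],0],[[59,0.5,175.5],[0,0,0],0],[[59,0.5,175.5],[0,0,0],0],[[59,0.5,175.5],[0,0,0],0],[[59,0.5,175.5],[0,0,0],0.5],[[59,0.5,175.5],[0,0,0],1],[[59,0.5,175.5],[0,0,0],1]]'
python3 -m jog '[[[0,0,0],[0,0,0],1],[[0,0,0],[0,0,0],1],[[0,0,0],[0,0,0],1],[[0,0,0],[0,0,0],1],[[0,0,0],[0,0,0],1],[[0,0,0],[0,0,0],1]]'
```

```text
time_s: 35.77
position: [0.6414, -0.2437, 0.0304]
tcp_rot: [[-1.0, -0.001, 0.003], [-0.001, 1.0, -0.002], [-0.003, -0.002, -1.0]]
force: [-0.4, 0.2, -0.3]
opening: 0.855
time_s: 36.27
position: [0.6402, -0.2427, 0.0286]
tcp_rot: [[-1.0, -0.001, -0.0], [-0.001, 1.0, 0.001], [0.0, 0.001, -1.0]]
force: [0.1, 1.3, 3.1]
opening: 0.522
```

```bash
python3 -m jog '[[[0,0,-35],[0,0,0],1],[[0,0,-75],[0,0,0],1],[[0,0,-115],[0,0,0],1],[[14,19,-140],[0,0,0],1],[[35,48,-149],[0,0,0],1],[[57,79,-149],[0,0,0],1],[[79,109,-149],[0,0,0],1],[[101,139,-149],[0,0,0],1],[[122,168,-149],[0,0,0],1],[[138.5,191,-149],[0,0,0],1],[[138.5,191,-149],[0,0,0],1],[[138.5,191,-149],[0,0,0],1]]'
python3 -m jog '[[[0,0,0],[0,0,0],1],[[0,0,20],[0,0,0],1],[[0,0,40],[0,0,0],1],[[0,0,50],[0,0,0],1],[[0,0,50],[0,0,0],1],[[0,0,50],[0,0,0],1]]'
```

```text
time_s: 37.27
position: [0.4999, -0.0509, 0.177]
tcp_rot: [[-1.0, -0.003, -0.002], [-0.003, 1.0, 0.0], [0.002, 0.0, -1.0]]
force: [1.0, -0.8, -3.8]
opening: 0.523
time_s: 37.77
position: [0.502, -0.053, 0.1269]
tcp_rot: [[-1.0, 0.0, -0.001], [0.0, 1.0, 0.0], [0.001, 0.0, -1.0]]
force: [-0.0, 0.3, -2.7]
opening: 0.518
```

```bash
python3 -m jog '[[[0,1.2,0],[0,0,0],1],[[0,1.2,4],[0,0,0],1],[[0,1.2,8],[0,0,0],1],[[0,1.2,13],[0,0,0],1],[[0,1.2,18],[0,0,0],1],[[0,1.2,18],[0,0,0],1]]'
python3 -m jog '[[[0,0,4],[0,0,0],1],[[0,0,8],[0,0,0],1],[[0,0,12],[0,0,0],1],[[0,0,17],[0,0,0],1],[[0,0,17],[0,0,0],1]]'
python3 -m jog '[[[0,0,1],[0,0,0],1],[[0,0,2],[0,0,0],1],[[0,0,3],[0,0,0],1],[[0,0,4],[0,0,0],1],[[0,0,5],[0,0,0],1],[[0,0,6],[0,0,0],1],[[0,0,6],[0,0,0],1]]'
```

```text
time_s: 38.27
position: [0.5009, -0.051, 0.1085]
tcp_rot: [[-1.0, -0.001, -0.002], [-0.001, 1.0, 0.0], [0.002, 0.0, -1.0]]
force: [-0.1, -0.3, -3.9]
opening: 0.518
time_s: 38.68
position: [0.5011, -0.0511, 0.0914]
tcp_rot: [[-1.0, -0.001, -0.002], [-0.001, 1.0, 0.0], [0.002, 0.0, -1.0]]
force: [-0.8, -1.7, -3.5]
opening: 0.524
time_s: 39.27
position: [0.5012, -0.0516, 0.0873]
tcp_rot: [[-1.0, -0.002, -0.001], [-0.002, 1.0, -0.001], [0.001, -0.001, -1.0]]
force: [-5.0, -4.0, 6.6]
opening: 0.52
```

A is tight as well: it stops at the same height and the load rises to 10 N. It goes in the red tray at (.53,.13).

```bash
python3 -m jog '[[[0,0,-20],[0,0,0],1],[[0,0,-50],[0,0,0],1],[[0,0,-85],[0,0,0],1],[[-4,27,-100],[0,0,0],1],[[-9,62,-100],[0,0,0],1],[[-15,98,-100],[0,0,0],1],[[-21,134,-100],[0,0,0],1],[[-26,165,-100],[0,0,0],1],[[-29,182,-100],[0,0,0],1],[[-29,182,-100],[0,0,0],1],[[-29,182,-100],[0,0,0],1],[[-29,182,-100],[0,0,0],1]]'
python3 -m jog '[[[0,0,38],[0,0,0],1],[[0,0,76],[0,0,0],1],[[0,0,112],[0,0,0],1],[[0,0,132],[0,0,0],1],[[0,0,142],[0,0,0],1],[[0,0,146],[0,0,0],1],[[0,0,146],[0,0,0],1],[[0,0,146],[0,0,0],1]]'
```

```text
time_s: 40.27
position: [0.5303, 0.1309, 0.1861]
tcp_rot: [[-1.0, -0.001, -0.0], [-0.001, 1.0, 0.0], [0.0, 0.0, -1.0]]
force: [0.2, -0.1, -2.8]
opening: 0.519
time_s: 40.93
position: [0.5318, 0.1305, 0.0415]
tcp_rot: [[-1.0, 0.0, 0.003], [0.0, 1.0, 0.0], [-0.003, 0.0, -1.0]]
force: [0.4, -0.7, -3.2]
opening: 0.519
```

```bash
python3 -m jog '[[[0,0,4],[0,0,0],1],[[0,0,7],[0,0,0],1],[[0,0,8],[0,0,0],1],[[0,0,8],[0,0,0],1],[[0,0,8],[0,0,0],1]]'
python3 -m jog '[[[0,0,0],[0,0,0],0.7],[[0,0,0],[0,0,0],0.25],[[0,0,0],[0,0,0],0.25],[[0,0,0],[0,0,0],0.25],[[0,0,-20],[0,0,0],0.25],[[0,0,-60],[0,0,0],0.25],[[0,0,-100],[0,0,0],0.1],[[0,0,-140],[0,0,0],0],[[0,0,-170],[0,0,0],0],[[0,0,-190],[0,0,0],0],[[0,0,-190],[0,0,0],0]]'
python3 - <<'E'
from h import *
t=Cam('top'); t.save('pics/bar2.png',(140,120,300,240),5)
for c,st,m in t.blobs((20,90,50),(34,255,255),100): print(c,st, t.plane([c],.035)[0])
w=Cam('wrist'); w.save('pics/w3.png',None,1.5)
E
```

```text
time_s: 41.35
position: [0.5306, 0.131, 0.0327]
tcp_rot: [[-1.0, -0.001, 0.0], [-0.001, 1.0, 0.0], [-0.0, 0.0, -1.0]]
force: [-0.4, 0.5, -2.5]
opening: 0.522
time_s: 42.27
position: [0.5338, 0.1312, 0.2279]
tcp_rot: [[-1.0, -0.001, 0.012], [-0.001, 1.0, 0.0], [-0.012, 0.0, -1.0]]
force: [0.3, -0.2, 0.7]
opening: 0.977
[171.3155 203.3641] [163 196  17  16 206] [0.4398 0.323  0.035 ]
[ 47.0357 221.5286] [ 38 216  21  12 140] [0.3769 0.8204 0.035 ]
```

```bash
python3 -m jog '[[[-11,-23,0],[0,0,7],0],[[-22,-46,0],[0,0,14],0],[[-33,-69,0],[0,0,21],0],[[-44,-92,0],[0,0,28],0],[[-55,-115,0],[0,0,35],0],[[-66,-138,0],[0,0,42],0],[[-77,-161,0],[0,0,49],0],[[-88,-184,0],[0,0,56],0],[[-99,-207,0],[0,0,63],0],[[-110,-230,0],[0,0,70],0],[[-121,-253,0],[0,0,77],0],[[-129,-271,0],[0,0,84],0]]'
python3 -m jog '[[[0,0,0],[0,0,6],0],[[0,0,0],[0,0,6],0],[[0,0,0],[0,0,6],0],[[0,0,0],[0,0,6],0],[[0,0,0],[0,0,6],0]]'
python3 - <<'E'
from h import *
st=bot.read_state(); p=st['position']; R=st['tcp_rot']; print(p,R)
w=Cam('wrist'); w.save('pics/tag.png',None,1.5); np.save('w4.npy',w.im); np.save('w4T.npy',w.T)
for lo,hi in (((0,150,40),(8,255,255)),((172,150,40),(180,255,255))):
  for c,s,m in w.blobs(lo,hi,400):
    r=corners(m); print(c,s,r,w.plane(cv2.boxPoints(r),.075).round(4).tolist(),w.plane([r[0]],.075))
t=Cam('top'); t.save('pics/bar2.png',(140,120,300,240),5)
for c,st,m in t.blobs((20,90,50),(34,255,255),100): print(c,st, t.plane([c],.035)[0])
E
```

```text
time_s: 43.37
position: [0.6593, -0.1417, 0.2195]
tcp_rot: [[-0.098, 0.995, -0.004], [0.995, 0.098, 0.001], [0.001, -0.004, -1.0]]
force: [0.5, 0.5, 0.3]
opening: 0.997
time_s: 43.78
position: [0.6591, -0.139, 0.2216]
tcp_rot: [[-0.003, 1.0, -0.002], [1.0, 0.003, 0.001], [0.001, -0.002, -1.0]]
force: [-0.6, -0.6, 0.4]
opening: 1.0
[ 0.6591 -0.139   0.2216] [[-0.0032  1.     -0.0016]
 [ 1.      0.0032  0.0007]
 [ 0.0007 -0.0016 -1.    ]]
[248.4276 104.9766] [ 225   50   50  112 4696] ((247.82647705078125, 105.7558822631836), (44.71406173706055, 109.5226058959961), 4.39870548248291) [[0.6249, -0.1225, 0.075], [0.6353, -0.022, 0.075], [0.6756, -0.0247, 0.075], [0.6694, -0.1259, 0.075]] [[ 0.6515 -0.0713  0.075 ]]
[171.2244 203.3902] [163 196  17  16 205] [0.4397 0.3233 0.035 ]
[ 46.9214 221.5214] [ 38 216  21  12 140] [0.377  0.8209 0.035 ]
[171.1225 223.2794] [163 216  17  16 204] [0.3582 0.3228 0.035 ]
```

View pics/tag.png

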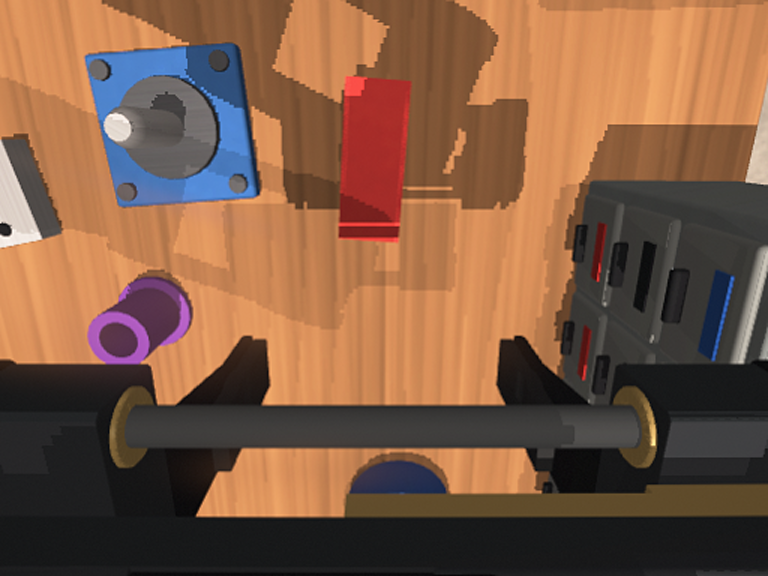

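View pics/bar2.png

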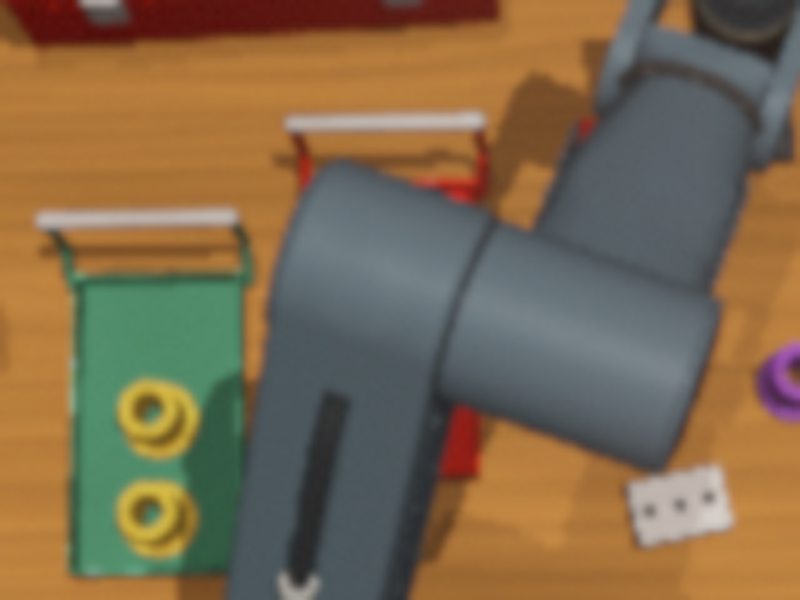

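The wrist picture shows the tag's web as a red rectangle at (375,158). The top picture shows the red bar at (385,122) and two upright bushings in the green tray. Next I view the red bar from directly above, and work out the tag corners.

```bash
python3 -m jog '[[[35,0,0],[0,0,0],0],[[75,0,0],[0,0,0],0],[[115,0,0],[0,0,0],0],[[155,0,0],[0,0,0],0],[[180,0,0],[0,0,0],0],[[185,0,0],[0,0,0],0],[[185,0,0],[0,0,0],0],[[185,0,0],[0,0,0],0]]'
python3 - <<'E'
from h import *
w4=Cam('wrist',False); w4.T=np.load('w4T.npy')
q=np.array([(345,77),(411,80),(399,240),(339,238)],float); P=w4.plane((q+.5)/1.5-.5,.075); print(P,P.mean(0))
e=(P[0]+P[1]-P[2]-P[3])/2; print('len',np.linalg.norm(e),'yaw from y (cw)',np.degrees(np.arctan2(e[0],e[1])))
st=bot.read_state(); print(st['position'])
w=Cam('wrist'); w.save('pics/bar3.png',(120,0,420,250),2.6); np.save('w5.npy',w.im); np.save('w5T.npy',w.T)
t=Cam('top',False); q=np.array([(288,123),(485,120)],float); print(t.plane((q+.5)/5-.5+[140,120],.128))
E
```

```text
time_s: 44.55
position: [0.6596, 0.0449, 0.2226]
tcp_rot: [[-0.002, 1.0, 0.0], [1.0, 0.002, -0.001], [-0.001, 0.0, -1.0]]
force: [-0.2, -0.2, -0.6]
opening: 0.996
[[ 0.6353 -0.0234  0.075 ]
 [ 0.6752 -0.0249  0.075 ]
 [ 0.6693 -0.1236  0.075 ]
 [ 0.6294 -0.1224  0.075 ]] [ 0.6523 -0.0736  0.075 ]
len 0.09899563345720536 yaw from y (cw) 3.4386938146575527
[0.6596 0.0449 0.2226]
[[0.66   0.2066 0.128 ]
 [0.6592 0.0502 0.128 ]]
```

View pics/bar3.png

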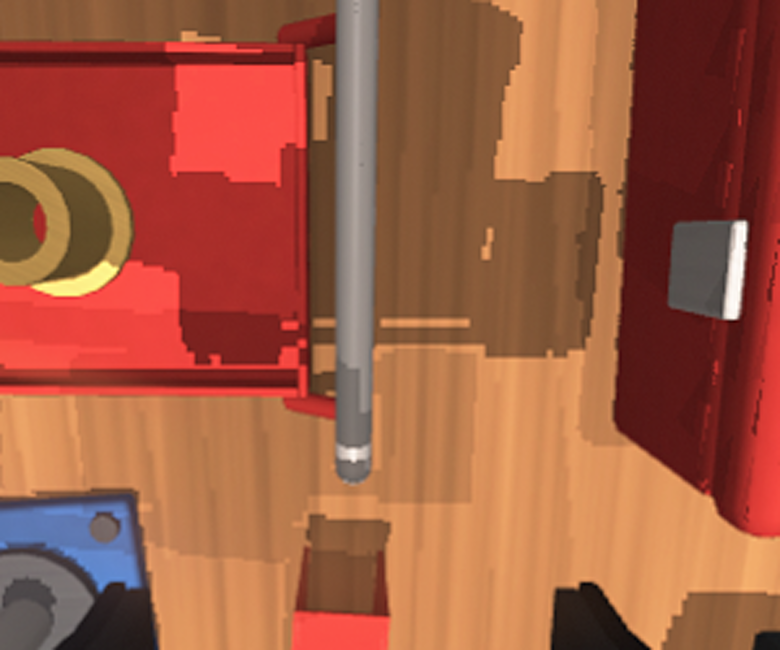

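Run:
```python
from h import *
w=Cam('wrist',False); w.T=np.load('w5T.npy')
f=lambda *q:(np.array(q,float)+.5)/2.6-.5+[120,0]
print(w.plane(f((357,20),(355.5,230),(353.5,430)),.125))
print('tray y',w.plane(f((300,42),(303,395)),.028),'leg outer',w.plane(f((353,480)),.125))
print('toolbox',w.plane(f((620,430)),0),w.plane(f((712,492),(745,530)),.1))
```

```text
[[0.6604 0.1849 0.125 ]
 [0.6602 0.1282 0.125 ]
 [0.6598 0.0662 0.125 ]]
tray y [[0.6388 0.1984 0.028 ]
 [0.6378 0.059  0.028 ]] leg outer [[0.6597 0.0493 0.125 ]]
toolbox [[0.7885 0.037  0.    ]] [[0.7909 0.0375 0.1   ]
 [0.8051 0.0227 0.1   ]]
```

```bash
python3 -m jog '[[[-38,-2,0],[0,0,1],0],[[-76,-4,10],[0,0,2],0],[[-112,-7,20],[0,0,3.5],0],[[-118.5,-7.3,45],[0,0,3.5],0],[[-118.5,-7.3,80],[0,0,3.5],0],[[-118.5,-7.3,115],[0,0,3.5],0],[[-118.5,-7.3,145],[0,0,3.5],0],[[-118.5,-7.3,168],[0,0,3.5],0],[[-118.5,-7.3,180],[0,0,3.5],0],[[-118.5,-7.3,182.5],[0,0,3.5],0],[[-118.5,-7.3,182.5],[0,0,3.5],0],[[-118.5,-7.3,182.5],[0,0,3.5],0]]'
python3 -m jog '[[[0,0,0],[0,0,0],0.4],[[0,0,0],[0,0,0],0.7],[[0,0,0],[0,0,0],1],[[0,0,0],[0,0,0],1],[[0,0,0],[0,0,0],1],[[0,0,0],[0,0,0],1],[[0,0,0],[0,0,0],1]]'
```

```text
time_s: 45.6
position: [0.6536, -0.0745, 0.0413]
tcp_rot: [[0.061, 0.998, 0.003], [0.998, -0.061, -0.001], [-0.001, 0.003, -1.0]]
force: [-0.1, -0.2, 0.5]
opening: 0.998
time_s: 46.18
position: [0.6524, -0.0734, 0.04]
tcp_rot: [[0.06, 0.998, 0.0], [0.998, -0.06, -0.0], [-0.0, 0.0, -1.0]]
force: [0.1, 0.5, 0.6]
opening: 0.558
```

```bash
python3 -m jog '[[[0,0,0],[0,0,0],1],[[0,0,0],[0,0,0],1],[[0,0,0],[0,0,0],1],[[0,0,0],[0,0,0],1]]'; python3 -m jog '[[[0,0,-15],[0,0,0],1],[[0,0,-50],[0,0,0],1],[[0,0,-85],[0,0,0],1],[[0,0,-120],[0,0,0],1],[[0,0,-150],[0,0,0],1],[[0,0,-160],[0,0,0],1],[[0,0,-160],[0,0,0],1]]'
```

```text
time_s: 46.52
position: [0.6523, -0.0734, 0.0398]
tcp_rot: [[0.06, 0.998, -0.0], [0.998, -0.06, 0.0], [0.0, -0.0, -1.0]]
force: [-0.6, -0.2, 0.8]
opening: 0.458
time_s: 47.1
position: [0.6542, -0.0739, 0.2031]
tcp_rot: [[0.06, 0.998, 0.007], [0.998, -0.06, -0.002], [-0.001, 0.007, -1.0]]
force: [0.3, -0.6, -0.9]
opening: 0.458
```

```bash
python3 -m jog '[[[30,-1,0],[0,0,-1],1],[[65,-2,0],[0,0,-2],1],[[100,-3,0],[0,0,-3.2],1],[[135,-4,0],[0,0,-3.2],1],[[168,-4.5,0],[0,0,-3.2],1],[[190,-4.5,0],[0,0,-3.2],1],[[202,-4.5,0],[0,0,-3.2],1],[[202.5,-4.5,0],[0,0,-3.2],1],[[202.5,-4.5,0],[0,0,-3.2],1],[[202.5,-4.5,0],[0,0,-3.2],1]]'
python3 - <<'E'
from h import *
print(bot.read_state()['position'])
w=Cam('wrist'); w.save('pics/p1.png',(110,90,410,330),2.6)
E
```

```text
time_s: 47.93
position: [0.6597, 0.1273, 0.1987]
tcp_rot: [[0.005, 1.0, -0.002], [1.0, -0.005, -0.001], [-0.001, -0.002, -1.0]]
force: [0.3, -1.0, -2.5]
opening: 0.457
[0.6597 0.1273 0.1987]
```

View pics/p1.png

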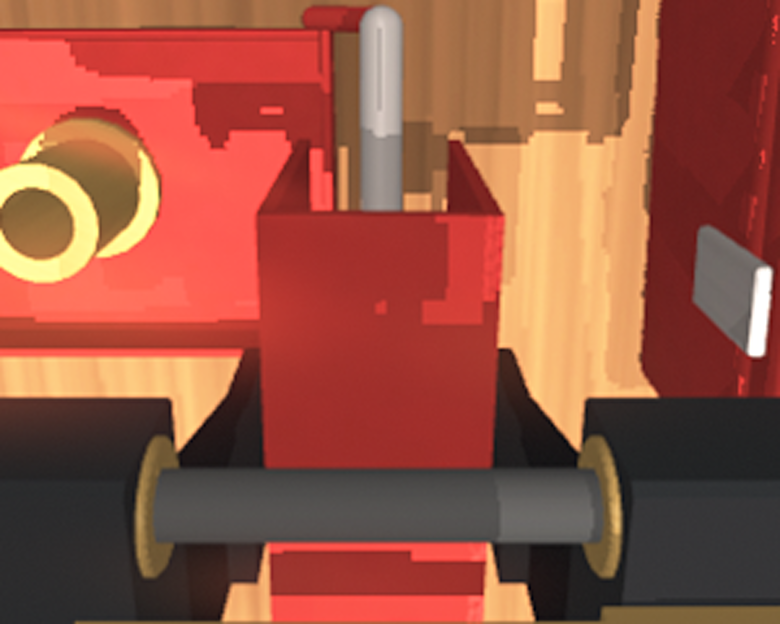

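The bar at (381,110) sits centred between the tag walls (310 to 450). Lowering the tag.

```bash
python3 -m jog '[[[1,0,25],[0,0,0],1],[[1,0,55],[0,0,0],1],[[1,0,80],[0,0,0],1],[[1,0,92],[0,0,0],1],[[1,0,97],[0,0,0],1],[[1,0,97],[0,0,0],1],[[1,0,97],[0,0,0],1]]'
python3 -m jog '[[[0,0,1],[0,0,0],1],[[0,0,2],[0,0,0],1],[[0,0,2],[0,0,0],1]]'
```

```text
time_s: 48.57
position: [0.6612, 0.1293, 0.104]
tcp_rot: [[0.005, 1.0, 0.002], [1.0, -0.005, -0.0], [-0.0, 0.002, -1.0]]
force: [-0.5, -0.5, -0.3]
opening: 0.455
time_s: 48.82
position: [0.6608, 0.13, 0.1021]
tcp_rot: [[0.004, 1.0, 0.002], [1.0, -0.004, 0.0], [0.0, 0.002, -1.0]]
force: [0.2, 0.1, -1.0]
opening: 0.456
```

```bash
python3 -m jog '[[[0,0,1],[0,0,0],1],[[0,0,2],[0,0,0],1],[[0,0,3],[0,0,0],1],[[0,0,3],[0,0,0],1],[[0,0,3],[0,0,0],1]]'
```

```text
time_s: 49.23
position: [0.6603, 0.1301, 0.0988]
tcp_rot: [[0.004, 1.0, 0.001], [1.0, -0.004, 0.0], [0.0, 0.001, -1.0]]
force: [-1.4, -0.6, 4.1]
opening: 0.456
```

```bash
python3 -m jog '[[[0,0,0],[0,0,0],0.8],[[0,0,0],[0,0,0],0.4],[[0,0,0],[0,0,0],0.1],[[0,0,0],[0,0,0],0.1],[[0,0,0],[0,0,0],0.1],[[0,0,0],[0,0,0],0.1],[[0,0,-25],[0,0,0],0.1],[[0,0,-65],[0,0,0],0.1],[[0,0,-105],[0,0,0],0],[[0,0,-145],[0,0,0],0],[[0,0,-170],[0,0,0],0],[[0,0,-170],[0,0,0],0]]'
python3 -m jog '[[[-40,0,0],[0,0,0],0],[[-80,0,0],[0,0,0],0],[[-120,0,0],[0,0,0],0],[[-160,0,0],[0,0,0],0],[[-200,0,0],[0,0,0],0],[[-240,0,0],[0,0,0],0],[[-280,0,0],[0,0,0],0],[[-300,0,0],[0,0,0],0],[[-300,0,0],[0,0,0],0],[[-300,0,0],[0,0,0],0]]'
python3 - <<'E'
from h import *
s=Cam('scene'); s.save('pics/end.png',(200,110,470,300),2.9); t=Cam('top')
s.save('pics/ends.png',None,1.2)
for c,st,m in t.blobs((20,90,50),(34,255,255),100): print(c,st, t.plane([c],.035)[0])
E
```

```text
time_s: 50.23
position: [0.6641, 0.1302, 0.2759]
tcp_rot: [[0.004, 1.0, 0.015], [1.0, -0.004, 0.001], [0.001, 0.015, -1.0]]
force: [0.7, -0.2, 1.3]
opening: 0.992
time_s: 51.07
position: [0.6581, -0.1712, 0.2666]
tcp_rot: [[0.007, 1.0, -0.002], [1.0, -0.007, 0.001], [0.001, -0.002, -1.0]]
force: [-1.0, 0.5, 0.3]
opening: 1.002
[171.1832 203.4158] [163 196  17  16 202] [0.4396 0.3235 0.035 ]
[ 47.0357 221.5286] [ 38 216  21  12 140] [0.3769 0.8204 0.035 ]
[171.1422 223.2549] [163 216  17  16 204] [0.3583 0.3227 0.035 ]
```

View pics/end.png

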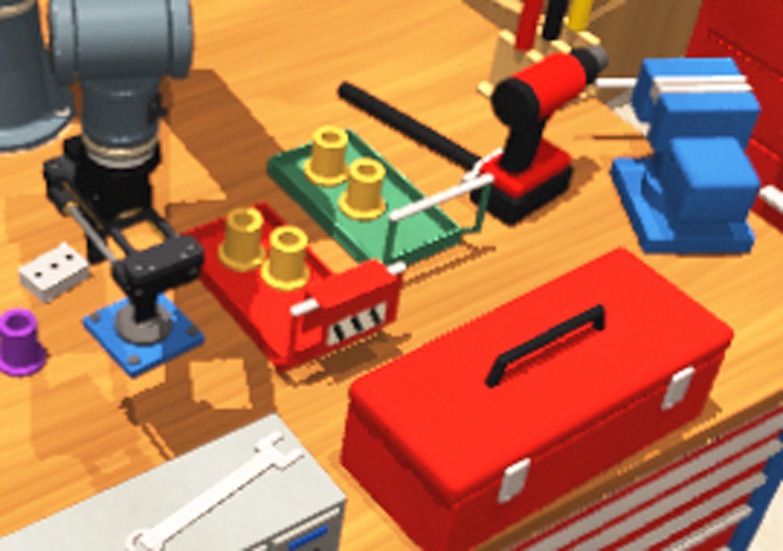

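The picture shows two bushings upright in each tray, at green (328,155) and (363,185), and red (243,240) and (286,258). The tag hangs on the middle of the red bar (355,305). I'm handing in.

```bash
python3 -c "
from rig import bot; print(bot.hand_in(), bot.read_state()['time_s'])"
```

```text
the job is handed in; nothing more can be done
the job is handed in; nothing more can be done
```

I tried all four brass bushings on the gauge, sorted them into the trays, and hung the red hold tag over the middle of the red tray's bar. The job was handed in at about 51 s of the 210 s limit.

- **Sound (2):** both slid down to the shoulder, where I released and gripped them again. They stand in the green tray.
- **Tight (2):** both stopped about 33 mm above the shoulder, and the force rose when I pushed. They stand in the red tray.
- **Hold tag:** placed only after every bushing was sorted. It touched the bar at the expected height, and I released it there.

**Last checks:** the final scene picture shows all four bushings upright in their trays and the tag hanging by itself. In the last top view only the two green-tray bushings were found. The colour check missed the two red-tray ones, probably because the arm was in the way, so the scene picture is the final check on those. I did not re-measure the bystanders at the end. No check disagreed, and the measured forces stayed around 10 N or less.

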